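Book a battery pack out of the tilt bins over the counter scanner

ROBOT

A 7-joint arm with a two-finger parallel gripper is mounted at the origin on the work surface. World frame = base frame: x ahead of the robot, y to its left, z up, the work surface at z = 0. Lengths are in m, angles in rad, forces in N, time in s.
With the tool pointing down it reaches from about 0.4 to 0.85 m from the base axis. Payload 4.5 kg.
Tool frame: the origin (TCP) lies at the very end of the fingers, on their centre line; the grasp point (between the pads) lies r.grip_point_offset behind it (r.grip_point_offset is the distance from the TCP to the grasp point, in m); z points along the fingers, y is the line along which they close (so a half turn about z gives the same grasp; the last joint's range is limited). The gripper opens to 85 mm and grips with 20 to 120 N. Pads are 22 mm wide; open, the fingers measure 114 mm over their backs; the gripper's body (76 mm by 85 mm) begins 54 mm behind the grasp point. The pads swing forward as they close: fully open they stand 13 mm farther back than shut.
Start: joints at [-1.192, 0.689, -0.195, 1.565, 0.157, 0.902, -0.215], TCP at [0.211, 0.588, 0.231] pointing down, gripper open.
Joint ranges: [-3.01, 3.01], [-0.46, 2.08], [-1.47, 1.51], [0.13, 2.56], [-1, 4.14], [0.04, 2.09], [-2.66, 2.66]. Speed limits (rad/s): [2.57, 2.57, 3.14, 3.14, 3.14, 3.14, 3.14].

INTERFACE

Orientations are given as [roll, pitch, yaw] about the fixed x, y, z axes, in that order (R = Rz(yaw) Ry(pitch) Rx(roll)).
In Python, from rig import r, vision gives the robot as it stands.
- The arm moves only by the tool drive_tool, never from a script. Its argument "targets" is a list of rows, each an object of numbers: "x", "y", "z": the shift along the tool's x, y, z each as a share of 0.4 m, from -1 to 1; "wx", "wy", "wz": the turn, a rotation vector about the tool's x, y, z each as a share of pi/4 rad, from -1 to 1; "gripper": the opening, from 0 (shut) to 1 (fully open). A call has 1 to 8 rows; each row is the pose to reach, as a shift and turn from the pose commanded when the call began, along the tool's axes at that moment; what a row does not reach only later rows make up. A row lasts 1/10 s, in which the tool goes at most 50 mm and 8.59 degrees, less where a joint would pass 70% of its speed; a pose out of reach is approached as far as the arm can. A call with a number of a shift or a turn outside -1 to 1 is refused whole. A call with a gripper value outside its range is refused whole. The fingers move at their own pace and stop on an object; "squeeze" is the grip in N (left out, the last holds). Time passes only in rows, so rows that repeat a pose let the fingers close. It gives the time, the measured TCP pose, the force, the opening and the grip force at its end, in the units of the state.
- r.get_obs(): the state, without advancing time (a new reading comes with each control period).
- vision.read_camera(name): name is "side" or "top"; returns a dict with "pixels" (384x512x3 uint8, red, green, blue), "mtx" (3x3 intrinsics, pixels), "extrinsics" (4x4, takes a point from world to camera coordinates). Camera axes: x right, y down, z forward; pixel columns grow to the right and rows downward; lengths in m; the calibration is good to about 2 mm. A picture is of the moment at which its call begins. There is no depth.
- r.close_job(): hands the job in; it is judged then, once.
The state is a dict: "time_s": time; "qpos": joint angles; "dq": joint speeds; "joint_efforts": joint torques, N m; "tcp_pos": TCP position; "ee_rot": TCP orientation; "ft_force": force on the tool from outside, world axes, zero at the start; "moment": the same for the moment, N m; "opening": finger opening in m; "finger_force": force on a finger pad.
Only numpy, scipy, OpenCV 4.12 (cv2) and the standard library are available. Lean on these libraries where they do the work, as an engineer would, in place of code of your own. Each camera call takes 0.05 s, during which the arm holds its last target. There are 200 camera calls.

TASK

Book out the battery pack: tip open the clear bin it lies in, take it out and push the bin fully shut again. Then carry it across the row of canister and bottle, passing over them above their tops, to the counter scanner, and finish while still holding it there, upright and still, label down, about 2 cm above the middle of the scanner's glass with its long side along the long side of the glass. The pack must never touch the scanner; leave the other bins shut and everything else where it stands.

Things in the scene. Friction and masses are not known exactly. Their poses are not given: they have to be found in the camera images.
- battery_mid (a point): Centre (half-way up) of the black battery pack, 66 (its x) x 46 (y) x 64 mm tall (z up), 0.3 to 0.5 kg. Lower 48 mm: plain flat-sided block, to be gripped across its 46 mm; above it a narrower shoe. Stands loose in one of the bins, long side front to back within about 0.12 rad; tips along with the bin and may then slide up to 12 mm to its front panel.
- battery_label (a point): Centre of the pack's flat underside (bar-code label), 32 mm below battery_mid; same axes.
- bin0 (a joint): Tilt of the left bin seen from the robot (rad): 0 = shut (upright), grows as its top tips out towards the robot, stop at 0.78. Stiff hinge: it stays at any angle where it is left; 2 to 8 N at the lip moves it.
- bin1 (a joint): Tilt of the middle bin seen from the robot (rad): 0 = shut (upright), grows as its top tips out towards the robot, stop at 0.78. Stiff hinge: it stays at any angle where it is left; 2 to 8 N at the lip moves it.
- bin2 (a joint): Tilt of the right bin seen from the robot (rad): 0 = shut (upright), grows as its top tips out towards the robot, stop at 0.78. Stiff hinge: it stays at any angle where it is left; 2 to 8 N at the lip moves it.
- bin0_lip (a point): Centre of the left bin's pull lip, a white bar 12 mm thick (x) x 132 mm wide (y) x 8 mm high (z) along the top of its clear 4 mm front panel. Lies 81 mm above the hinge line and 2 mm in front of it; shut, at z = 0.137, with 36 mm of open space behind it before the fixed clear dust top (its upper face at z = 0.165). Axes turn with the bin: x to its back, z up the panel.
- bin1_lip (a point): Centre of the middle bin's pull lip, a white bar 12 mm thick (x) x 132 mm wide (y) x 8 mm high (z) along the top of its clear 4 mm front panel. Lies 81 mm above the hinge line and 2 mm in front of it; shut, at z = 0.137, with 36 mm of open space behind it before the fixed clear dust top (its upper face at z = 0.165). Axes turn with the bin: x to its back, z up the panel.
- bin2_lip (a point): Centre of the right bin's pull lip, a white bar 12 mm thick (x) x 132 mm wide (y) x 8 mm high (z) along the top of its clear 4 mm front panel. Lies 81 mm above the hinge line and 2 mm in front of it; shut, at z = 0.137, with 36 mm of open space behind it before the fixed clear dust top (its upper face at z = 0.165). Axes turn with the bin: x to its back, z up the panel.
- bin0_hinge (a point): Middle of the left bin's hinge line, at its lower front edge, z = 0.056, fixed. x points level into the unit, away from its front; y along the hinge to the left; z up. Bins stand 140 mm apart; the unit is 430 mm wide and stands on a plywood riser.
- bin1_hinge (a point): Middle of the middle bin's hinge line, at its lower front edge, z = 0.056, fixed. x points level into the unit, away from its front; y along the hinge to the left; z up. Bins stand 140 mm apart; the unit is 430 mm wide and stands on a plywood riser.
- bin2_hinge (a point): Middle of the right bin's hinge line, at its lower front edge, z = 0.056, fixed. x points level into the unit, away from its front; y along the hinge to the left; z up. Bins stand 140 mm apart; the unit is 430 mm wide and stands on a plywood riser.
- bin0_floor (a point): Centre of the left bin's inner floor; shut, 44 mm behind the hinge and 4 mm above it. Turns with the bin, z out of its mouth. Inside 126 mm wide, 80 mm front to back; front panel 85 mm high, sides and back 60 mm.
- bin1_floor (a point): Centre of the middle bin's inner floor; shut, 44 mm behind the hinge and 4 mm above it. Turns with the bin, z out of its mouth. Inside 126 mm wide, 80 mm front to back; front panel 85 mm high, sides and back 60 mm.
- bin2_floor (a point): Centre of the right bin's inner floor; shut, 44 mm behind the hinge and 4 mm above it. Turns with the bin, z out of its mouth. Inside 126 mm wide, 80 mm front to back; front panel 85 mm high, sides and back 60 mm.
- scan_window (a point): Centre of the upward-facing glass of the fixed counter scanner, 61 mm above the bench. x along the long side of the glass (100 mm), y along its short side (66 mm), z up. The frame round the glass stands 1 mm proud.
- scanner: The fixed counter scanner, black, 150 (x) x 112 (y) x 61 mm; origin under its centre on the bench, axes as scan_window.
- canister: Bystander: white plastic canister with a handle, 115 (its x) x 70 x 179 mm tall, 1.1 kg; origin at the centre of its underside, z up. Stands between bins and scanner.
- bottle: Bystander: grey round bottle, 68 mm across, 185 mm tall; origin at the centre of its underside, z up. Stands between bins and scanner.
- tin: Bystander: small aluminium can, 48 mm across, 50 mm tall, in another bin; origin at the centre of its underside.
- roll: Bystander: cardboard tube ring, 58 mm across, 48 mm tall, in another bin; origin at the centre of its underside.
Mind the look-alikes: they are no part of the job. Leave any red look-alike of the part that bears battery_mid alone.

How it is judged:
By the outcome, as a careful person would: the job done as asked, in the order asked, and still so for the second after the job is handed in, while the arm keeps its last pose, push and grip.
It also fails if it takes over 61 s, if anything falls off the work surface, if the arm or the gripper's body presses on something with over 40 N, if the wrist force passes 120 N, or if a joint passes its speed limit or range.

## Working session

There is one attempt and no reset: what is moved stays moved. The work goes in short steps, Python scripts to look and compute and a tool call to move; the robot and the scene stay as the last step left them, time stands still between calls to the robot, and variables do not carry over. Pictures are saved under pics/ and viewed, at most 10 in all, crops included, and the job is handed in when it is done.

Besides the shell and the picture viewer there is one more tool, called after ">>>" in YAML: its name, and indented under it one key for each argument. drive_tool: Moves the arm, as the interface text tells. Shift numbers are shares of 0.4 m and turn numbers shares of pi/4 rad, none past 1 either way. Its arguments: {"type":"object","properties":{"targets":{"type":"array"},"squeeze":{"type":"number"}},"required":["targets"]}

```bash
ls; mkdir -p pics
cat > h.py <<'E'
import numpy as np, cv2
from rig import r, vision
def snap(n, save=None):
    c=vision.read_camera(n)
    if save: cv2.imwrite('pics/'+save, c['pixels'][:,:,::-1])
    return c
def ray(c,u,v):
    E=np.array(c['extrinsics']);K=np.array(c['mtx']);R=E[:3,:3];o=-R.T@E[:3,3]
    return o, R.T@np.linalg.inv(K)@np.array([u,v,1.])
def atz(c,u,v,z):
    o,d=ray(c,u,v); return o+d*(z-o[2])/d[2]
def proj(c,p):
    E=np.array(c['extrinsics']);q=np.array(c['mtx'])@(E[:3,:3]@np.array(p)+E[:3,3]); return q[:2]/q[2]
E
python3 - <<'E'
from h import *
a=snap('top','top0.png');b=snap('side','side0.png')
for c in(a,b): print(np.round(c['mtx'],1).tolist(),np.round(ray(c,256,192),3))
o=r.get_obs();print({k:np.round(v,3).tolist() for k,v in o.items()}, r.grip_point_offset)
E
```

```text
pics
[[350.9, 0.0, 253.1], [0.0, 350.9, 195.9], [0.0, 0.0, 1.0]] [[ 0.425  0.02   0.975]
 [ 0.198 -0.007 -0.98 ]]
[[421.4, 0.0, 250.2], [0.0, 421.4, 187.4], [0.0, 0.0, 1.0]] [[ 0.082 -0.779  0.659]
 [ 0.464  0.721 -0.516]]
{'time_s': 0.1, 'qpos': [-1.192, 0.69, -0.195, 1.566, 0.157, 0.902, -0.215], 'dq': [-0.0, -0.001, 0.0, -0.002, 0.0, 0.0, -0.001], 'joint_efforts': [-0.004, -54.06, -1.272, -15.899, 0.009, 0.004, -0.0], 'tcp_pos': [0.211, 0.588, 0.231], 'ee_rot': [-3.14, 0.0, 2.797], 'ft_force': [-0.086, 0.613, 0.191], 'moment': [-0.021, -0.01, 0.025], 'finger_force': 0.0, 'opening': 0.086} 0.0187
```

View pics/top0.png

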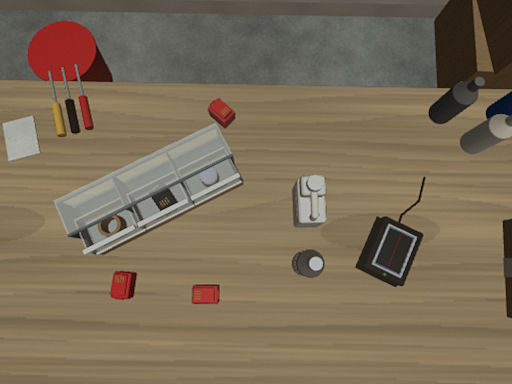

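View pics/side0.png

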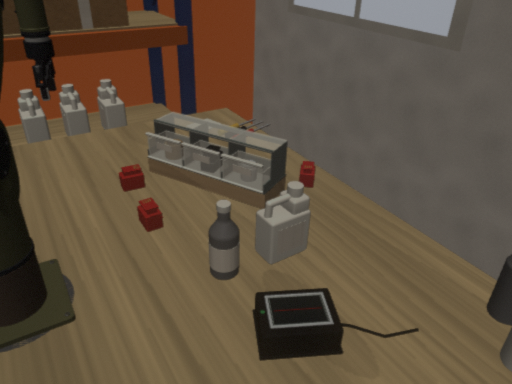

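The top view shows the roll in the left bin at (112,226), the black pack in the middle bin at (164,201) and the tin in the right bin at (208,177). The red look-alikes on the bench are at (222,112), (122,285) and (205,294). The canister is at (311,200), the bottle at (310,263) and the scanner at (390,250). The black block in the middle bin fits the pack, so I'll confirm it in an enlarged crop.

Run:
```python
from h import *
a=cv2.imread('pics/top0.png')
x=cv2.resize(a[120:255,50:250],None,fx=4,fy=4,interpolation=cv2.INTER_CUBIC)
x=cv2.convertScaleAbs(x,alpha=1.4,beta=15)
cv2.imwrite('pics/crop1.png',x)
y=cv2.resize(a[165:295,285:430],None,fx=4.5,fy=4.5,interpolation=cv2.INTER_CUBIC)
cv2.imwrite('pics/crop2.png',cv2.convertScaleAbs(y,alpha=1.4,beta=15))
```

```text
(no output)
```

View pics/crop1.png

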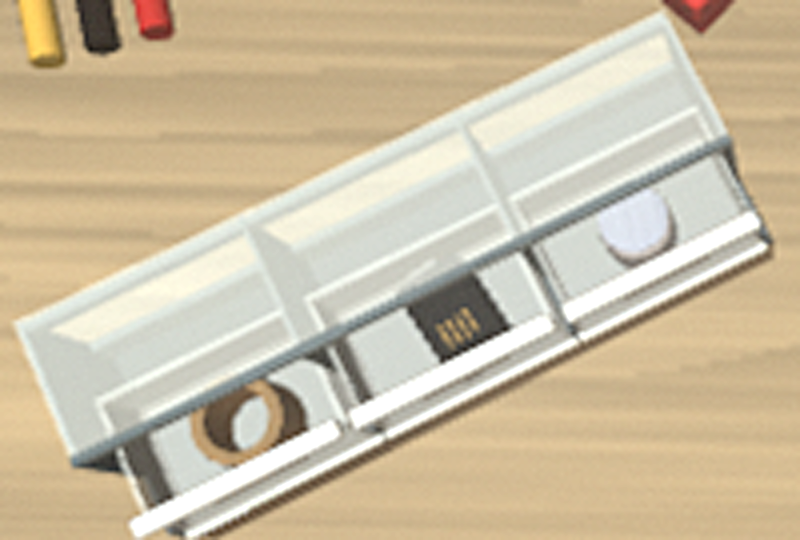

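View pics/crop2.png

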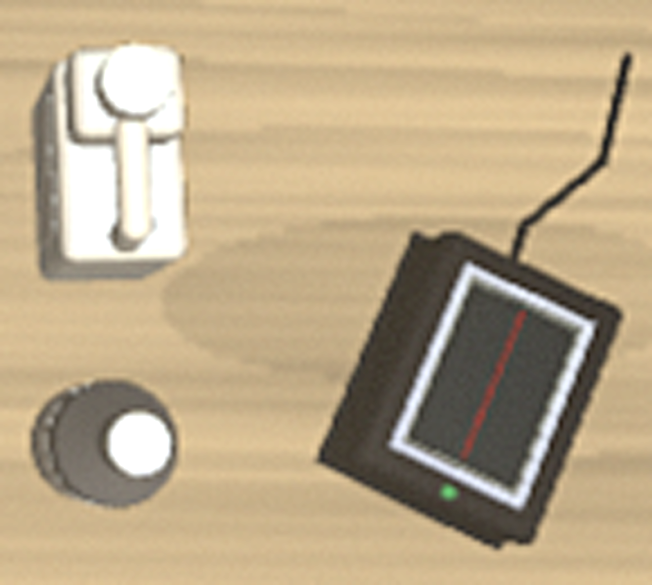

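The enlarged crop confirms that the black pack with gold contacts is in the middle bin, with its white lip running from crop (352,418) to (552,328). The scanner frame has its corners at crop2 (467,262), (597,322), (520,510) and (390,445). The other two bins hold only the roll and the tin.

Run:
```python
from h import *
c=snap('top')
P=lambda u,v:(50+(u+.5)/4-.5,120+(v+.5)/4-.5)
Q=lambda u,v:(285+(u+.5)/4.5-.5,165+(v+.5)/4.5-.5)
for n,a,b in(('L',(137,526),(338,430)),('M',(354,421),(551,328)),('R',(567,311),(759,220))):
    A=atz(c,*P(*a),.141);B=atz(c,*P(*b),.141);d=B-A
    print(n,A.round(4),B.round(4),'mid',((A+B)/2).round(4),'len',np.linalg.norm(d).round(4),'ang of y axis',np.arctan2(-d[1],-d[0]).round(4))
G=[atz(c,*Q(*p),.062) for p in((467,262),(597,322),(520,510),(390,445))]
print('glass',np.mean(G,0).round(4),[np.linalg.norm(G[i]-G[(i+1)%4]).round(4) for i in range(4)],
 [np.arctan2(*(G[i]-G[j])[[1,0]]).round(3) for i,j in((0,3),(1,2),(1,0),(2,3))])
# battery top visible: shoe top z~0.06+0.064=.124 ; front/right edges
for p in((407,300),(440,362),(512,326),(478,272)): print('bat',atz(c,*P(*p),.124).round(4))
print('can top cap',atz(c,*Q(135,80),.179).round(3),'bottle',atz(c,*Q(140,444),.185).round(3))
K=[atz(c,*Q(*p),.15).round(3) for p in((62,58),(183,58),(183,255),(65,258))];print(K)
```

```text
L [0.4451 0.4158 0.141 ] [0.5035 0.3026 0.141 ] mid [0.4743 0.3592 0.141 ] len 0.1275 ang of y axis 2.0468
M [0.509  0.2935 0.141 ] [0.5672 0.1792 0.141 ] mid [0.5381 0.2363 0.141 ] len 0.1282 ang of y axis 2.0421
R [0.5778 0.1701 0.141 ] [0.6365 0.0555 0.141 ] mid [0.6072 0.1128 0.141 ] len 0.1288 ang of y axis 2.0442
glass [ 0.4641 -0.3454  0.062 ] [np.float64(0.0804), np.float64(0.1182), np.float64(0.0798), np.float64(0.1164)] [np.float64(-0.44), np.float64(-0.446), np.float64(-2.0), np.float64(-2.022)]
bat [0.5861 0.2722 0.124 ]
bat [0.5478 0.2493 0.124 ]
bat [0.5709 0.2065 0.124 ]
bat [0.6045 0.2295 0.124 ]
can top cap [ 0.611 -0.122  0.179] bottle [ 0.426 -0.12   0.185]
[array([ 0.63 , -0.088,  0.15 ]), array([ 0.631, -0.153,  0.15 ]), array([ 0.524, -0.151,  0.15 ]), array([ 0.522, -0.089,  0.15 ])]
```

The lip lines agree on direction to about 0.02 rad, and the lips are 0.140 m apart as stated. The frame measures 0.117 x 0.080 m, which fits the glass plus its frame. I'll write a conversion helper and move above the space behind the middle lip.

```bash
cat >> h.py <<'E'
from scipy.spatial.transform import Rotation as Ro
PSI=.485; H=np.array([.541,.237,.056])
def binR(th): # axes of bin in world, x into unit, tilted by th towards robot
    return Ro.from_euler('z',PSI)*Ro.from_euler('y',-th)
def bp(p,th): return H+binR(th).apply(np.array(p))
def toolR(th,dy=0): # tool x=-bin x, y=bin y, z=-bin z ; dy = extra yaw about bin z
    return binR(th)*Ro.from_euler('z',dy)*Ro.from_matrix(np.diag([-1.,1,-1]))
def down(yaw): return Ro.from_euler('xyz',[np.pi,0,yaw])
def rows(T, base=None):
    o=r.get_obs(); p0,R0=base or (np.array(o['tcp_pos']),Ro.from_euler('xyz',o['ee_rot']))
    print('t',o['time_s'],'tcp',np.round(o['tcp_pos'],4),'rpy',np.round(o['ee_rot'],3),'q',np.round(o['qpos'],2),'f',np.round(o['ft_force'],1),'open',round(o['opening'],4))
    for p,R in T:
        s=R0.inv().apply(np.array(p)-p0)/.4; w=(R0.inv()*R).as_rotvec()/(np.pi/4)
        print(np.r_[s,w].round(3).tolist())
E
python3 - <<'E'
from h import *
h=bp([.022,.032,0],0); print(h)
h[2]=.25
rows([((h+[.211,.588,.25])/2,down(3.21)),(h,toolR(0))])
E
```

```text
[0.54554418 0.27556618 0.056     ]
t 0.15 tcp [0.2111 0.5877 0.2307] rpy [-3.14   0.     2.797] q [-1.19  0.69 -0.19  1.57  0.16  0.9  -0.22] f [-0.3 -0.1  0.4] open 0.0853
[-0.525, -0.226, -0.048, -0.002, -0.0, -0.526]
[-1.051, -0.452, -0.048, -0.002, -0.001, -1.056]
```

>>> drive_tool:
  targets:
    - {"x":-0.13,"y":-0.06,"z":-0.03,"wz":-0.13,"gripper":0}
    - {"x":-0.26,"y":-0.11,"z":-0.05,"wz":-0.26,"gripper":0}
    - {"x":-0.39,"y":-0.17,"z":-0.05,"wz":-0.4,"gripper":0}
    - {"x":-0.52,"y":-0.22,"z":-0.05,"wz":-0.53,"gripper":0}
    - {"x":-0.65,"y":-0.28,"z":-0.05,"wz":-0.66,"gripper":0}
    - {"x":-0.78,"y":-0.34,"z":-0.05,"wz":-0.79,"gripper":0}
    - {"x":-0.9,"y":-0.39,"z":-0.05,"wz":-0.92,"gripper":0}
    - {"x":-1,"y":-0.43,"z":-0.05,"wz":-1,"gripper":0}
  squeeze: 60

```text
invalid input
```

Run:
```python
from h import *
h=bp([.022,.032,0],0)
g=h.copy();g[2]=.18
h[2]=.123
rows([(g,toolR(0)),(h,toolR(0))])
```

```text
t 0.15 tcp [0.2111 0.5877 0.2307] rpy [-3.14   0.     2.797] q [-1.19  0.69 -0.19  1.57  0.16  0.9  -0.22] f [-0.3 -0.1  0.4] open 0.0853
[-1.051, -0.452, 0.127, -0.002, -0.001, -1.056]
[-1.051, -0.452, 0.27, -0.002, -0.001, -1.056]
```

>>> drive_tool:
  targets:
    - {"x":-0.13,"y":-0.06,"z":-0.03,"wx":0,"wy":0,"wz":-0.13,"gripper":0}
    - {"x":-0.26,"y":-0.11,"z":-0.05,"wx":0,"wy":0,"wz":-0.26,"gripper":0}
    - {"x":-0.39,"y":-0.17,"z":-0.05,"wx":0,"wy":0,"wz":-0.4,"gripper":0}
    - {"x":-0.52,"y":-0.22,"z":-0.05,"wx":0,"wy":0,"wz":-0.53,"gripper":0}
    - {"x":-0.65,"y":-0.28,"z":-0.05,"wx":0,"wy":0,"wz":-0.66,"gripper":0}
    - {"x":-0.78,"y":-0.34,"z":-0.05,"wx":0,"wy":0,"wz":-0.79,"gripper":0}
    - {"x":-0.9,"y":-0.39,"z":-0.05,"wx":0,"wy":0,"wz":-0.92,"gripper":0}
    - {"x":-0.98,"y":-0.43,"z":-0.05,"wx":0,"wy":0,"wz":-0.98,"gripper":0}
  squeeze: 60

```text
time_s: 0.95
tcp_pos: [0.5021, 0.313, 0.2511]
ee_rot: [3.141, -0.0, -2.714]
ft_force: [0.5, 0.5, 0.5]
opening: 0.0
finger_force: 0.0
```

Run:
```python
from h import *
h=bp([.022,.032,0],0)
g=h.copy();g[2]=.18
h[2]=.123
rows([(g,toolR(0)),(h,toolR(0))])
```

```text
t 0.95 tcp [0.5021 0.313  0.2511] rpy [ 3.141 -0.    -2.714] q [-0.37  0.65 -0.46  1.64  0.34  0.94  1.05] f [0.5 0.5 0.5] open 0.0
[-0.06, -0.13, 0.178, 0.0, -0.0, -0.073]
[-0.06, -0.13, 0.32, 0.0, -0.0, -0.073]
```

>>> drive_tool:
  targets:
    - {"x":-0.06,"y":-0.13,"z":0.06,"wx":0,"wy":0,"wz":-0.07,"gripper":0}
    - {"x":-0.06,"y":-0.13,"z":0.17,"wx":0,"wy":0,"wz":-0.07,"gripper":0}
    - {"x":-0.06,"y":-0.13,"z":0.17,"wx":0,"wy":0,"wz":-0.07,"gripper":0}

```text
time_s: 1.25
tcp_pos: [0.5429, 0.2709, 0.1771]
ee_rot: [-3.138, -0.012, -2.668]
ft_force: [-1.3, 0.6, -0.8]
opening: 0.0001
finger_force: 0.0
```

Run:
```python
from h import *
h=bp([.022,.032,0],0);h[2]=.123
rows([(h,toolR(0))])
c=snap('side');d=snap('top')
a=c['pixels'][90:200,130:300,::-1];b=d['pixels'][120:255,50:250,::-1]
a=cv2.resize(a,None,fx=4.5,fy=2.7*4.5/2.7,interpolation=cv2.INTER_CUBIC)
cv2.imwrite('pics/m1.png',cv2.convertScaleAbs(a,alpha=1.3,beta=10))
# predicted lip ends & tcp
for x in([-.002,.066,.085],[-.002,-.066,.085],[.04,0,.109]):print((proj(c,bp(x,0))-[130,90])*4.5)
print((proj(c,r.get_obs()['tcp_pos'])-[130,90])*4.5)
```

```text
t 1.25 tcp [0.5429 0.2709 0.1771] rpy [-3.138 -0.012 -2.668] q [-0.3   0.76 -0.43  1.66  0.41  0.83  1.14] f [-1.3  0.6 -0.8] open 0.0001
[-0.013, 0.008, 0.135, -0.004, -0.016, -0.014]
[234.23810321 233.06059033]
[400.19350388 281.50897388]
[352.82164091 200.26510906]
[290.1831756  172.24819345]
```

View pics/m1.png

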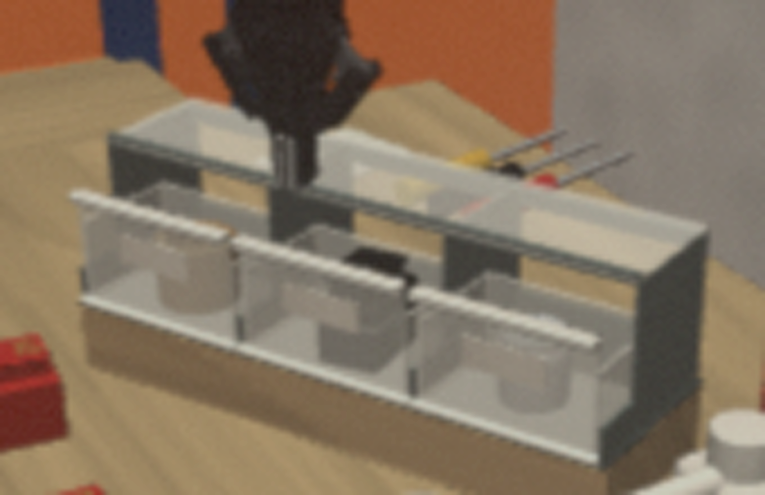

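The side view shows the fingers over the gap behind the middle lip, which runs from (236,238) to (404,285). That matches my projection to within 2 mm. The pack stands in the right half of the bin at (375,300), clear of the hooking spot.

>>> drive_tool:
  targets:
    - {"x":-0.012,"y":0.008,"z":0.03,"wx":0,"wy":-0.01,"wz":-0.01,"gripper":0}
    - {"x":-0.012,"y":0.008,"z":0.08,"wx":0,"wy":-0.01,"wz":-0.01,"gripper":0}
    - {"x":-0.012,"y":0.008,"z":0.135,"wx":0,"wy":-0.01,"wz":-0.01,"gripper":0}
    - {"x":-0.012,"y":0.008,"z":0.135,"wx":0,"wy":-0.01,"wz":-0.01,"gripper":0}

```text
time_s: 1.75
tcp_pos: [0.545, 0.2838, 0.1283]
ee_rot: [3.141, 0.006, -2.65]
ft_force: [-1.0, -0.7, 0.2]
opening: -0.0001
finger_force: 0.0
```

Run:
```python
from h import *
rows([(bp([x,.032,.067],t),toolR(t)) for t,x in((.0,.016),(.1,.015),(.2,.015),(.3,.015),(.4,.015),(.5,.014),(.6,.014),(.7,.014),(.76,.014))])
```

```text
t 1.75 tcp [0.545  0.2838 0.1283] rpy [ 3.141  0.006 -2.65 ] q [-0.33  0.83 -0.4   1.69  0.46  0.72  1.1 ] f [-1.  -0.7  0.2] open -0.0001
[0.023, -0.019, 0.013, 0.001, 0.007, 0.008]
[0.043, -0.019, 0.01, 0.001, -0.12, 0.008]
[0.06, -0.018, 0.009, 0.001, -0.248, 0.008]
[0.077, -0.018, 0.009, 0.002, -0.375, 0.008]
[0.094, -0.018, 0.011, 0.002, -0.502, 0.008]
[0.113, -0.018, 0.016, 0.003, -0.629, 0.008]
[0.129, -0.018, 0.022, 0.003, -0.757, 0.007]
[0.145, -0.018, 0.029, 0.003, -0.884, 0.007]
[0.154, -0.018, 0.034, 0.004, -0.961, 0.007]
```

>>> drive_tool:
  targets:
    - {"x":0.023,"y":-0.018,"z":0.012,"wx":0,"wy":0,"wz":0.008,"gripper":0}
    - {"x":0.033,"y":-0.018,"z":0.011,"wx":0,"wy":-0.06,"wz":0.008,"gripper":0}
    - {"x":0.043,"y":-0.018,"z":0.01,"wx":0,"wy":-0.12,"wz":0.008,"gripper":0}
    - {"x":0.06,"y":-0.018,"z":0.009,"wx":0,"wy":-0.25,"wz":0.008,"gripper":0}
    - {"x":0.068,"y":-0.018,"z":0.009,"wx":0,"wy":-0.31,"wz":0.008,"gripper":0}
    - {"x":0.077,"y":-0.018,"z":0.009,"wx":0,"wy":-0.375,"wz":0.008,"gripper":0}
    - {"x":0.086,"y":-0.018,"z":0.01,"wx":0,"wy":-0.44,"wz":0.008,"gripper":0}
    - {"x":0.094,"y":-0.018,"z":0.011,"wx":0,"wy":-0.5,"wz":0.008,"gripper":0}

```text
time_s: 2.55
tcp_pos: [0.5026, 0.2498, 0.115]
ee_rot: [-3.126, 0.258, -2.647]
ft_force: [1.3, 3.6, 1.1]
opening: -0.0003
finger_force: 2.1
```

Run:
```python
from h import *
rows([(bp([x,.032,.067],t),toolR(t)) for t,x in((.4,.015),(.45,.014),(.5,.014),(.55,.014),(.6,.014),(.65,.014),(.7,.014),(.75,.014))])
```

```text
t 2.55 tcp [0.5026 0.2498 0.115 ] rpy [-3.126  0.258 -2.647] q [-0.43  0.73 -0.22  2.12  1.31  0.19  0.21] f [1.3 3.6 1.1] open -0.0003
[-0.043, 0.006, -0.011, -0.016, -0.181, 0.013]
[-0.032, 0.006, -0.011, -0.015, -0.245, 0.014]
[-0.024, 0.007, -0.011, -0.015, -0.308, 0.014]
[-0.015, 0.007, -0.01, -0.015, -0.372, 0.015]
[-0.007, 0.007, -0.009, -0.014, -0.436, 0.015]
[0.002, 0.007, -0.008, -0.014, -0.499, 0.015]
[0.01, 0.007, -0.006, -0.014, -0.563, 0.016]
[0.018, 0.007, -0.004, -0.013, -0.627, 0.016]
```

>>> drive_tool:
  targets:
    - {"x":-0.02,"y":0.006,"z":-0.01,"wx":-0.015,"wy":-0.18,"wz":0.013,"gripper":0}
    - {"x":-0.02,"y":0.006,"z":-0.01,"wx":-0.015,"wy":-0.18,"wz":0.013,"gripper":0}
    - {"x":-0.02,"y":0.006,"z":-0.01,"wx":-0.015,"wy":-0.18,"wz":0.013,"gripper":0}
    - {"x":-0.02,"y":0.006,"z":-0.01,"wx":-0.015,"wy":-0.18,"wz":0.013,"gripper":0}

```text
time_s: 2.95
tcp_pos: [0.5049, 0.2514, 0.1189]
ee_rot: [-3.141, 0.393, -2.659]
ft_force: [0.0, -0.5, -0.2]
opening: -0.0
finger_force: 0.0
```

Run:
```python
from h import *
rows([(bp([x,.032,.067],t),toolR(t)) for t,x in((.4,.015),(.45,.014),(.5,.014),(.55,.014),(.6,.014),(.65,.014),(.7,.014),(.75,.014))])
```

```text
t 2.95 tcp [0.5049 0.2514 0.1189] rpy [-3.141  0.393 -2.659] q [-0.24  0.77 -0.52  2.23  2.04  0.43 -0.5 ] f [ 0.  -0.5 -0.2] open -0.0
[-0.034, 0.006, 0.002, -0.002, -0.009, -0.003]
[-0.024, 0.006, 0.0, -0.003, -0.072, -0.003]
[-0.015, 0.006, -0.001, -0.003, -0.136, -0.003]
[-0.006, 0.006, -0.002, -0.003, -0.2, -0.003]
[0.002, 0.006, -0.002, -0.003, -0.263, -0.003]
[0.011, 0.006, -0.002, -0.003, -0.327, -0.003]
[0.019, 0.006, -0.001, -0.003, -0.391, -0.003]
[0.028, 0.006, 0.0, -0.003, -0.454, -0.003]
```

>>> drive_tool:
  targets:
    - {"x":0,"y":0.006,"z":0,"wx":0,"wy":-0.07,"wz":0,"gripper":0}
    - {"x":0,"y":0.006,"z":0,"wx":0,"wy":-0.14,"wz":0,"gripper":0}
    - {"x":0.002,"y":0.006,"z":-0.002,"wx":0,"wy":-0.2,"wz":0,"gripper":0}
    - {"x":0.006,"y":0.006,"z":-0.002,"wx":0,"wy":-0.26,"wz":0,"gripper":0}
    - {"x":0.011,"y":0.006,"z":-0.002,"wx":0,"wy":-0.33,"wz":0,"gripper":0}
    - {"x":0.019,"y":0.006,"z":-0.001,"wx":0,"wy":-0.39,"wz":0,"gripper":0}
    - {"x":0.028,"y":0.006,"z":0,"wx":0,"wy":-0.45,"wz":0,"gripper":0}
    - {"x":0.028,"y":0.006,"z":0,"wx":0,"wy":-0.45,"wz":0,"gripper":0}

```text
time_s: 3.75
tcp_pos: [0.4952, 0.248, 0.114]
ee_rot: [-3.134, 0.745, -2.656]
ft_force: [0.4, 2.5, -0.3]
opening: 0.0001
finger_force: 0.5
```

Run:
```python
from h import *
rows([(bp([x,.032,.067],t),toolR(t)) for t,x in((.75,.014),(.75,.02))])
c=snap('side');d=snap('top')
a=c['pixels'][70:200,120:300,::-1];b=d['pixels'][120:265,50:250,::-1]
a=cv2.resize(a,(400,290),interpolation=cv2.INTER_CUBIC);b=cv2.resize(b,(400,290),interpolation=cv2.INTER_CUBIC)
cv2.imwrite('pics/m2.png',cv2.convertScaleAbs(np.hstack([a,b]),alpha=1.3,beta=10))
```

```text
t 3.75 tcp [0.4952 0.248  0.114 ] rpy [-3.134  0.745 -2.656] q [-0.03  1.14 -1.08  2.56  2.38  1.4  -0.74] f [ 0.4  2.5 -0.3] open 0.0001
[-0.001, 0.002, -0.001, -0.009, -0.006, 0.0]
[-0.016, 0.002, -0.001, -0.009, -0.006, 0.0]
```

View pics/m2.png

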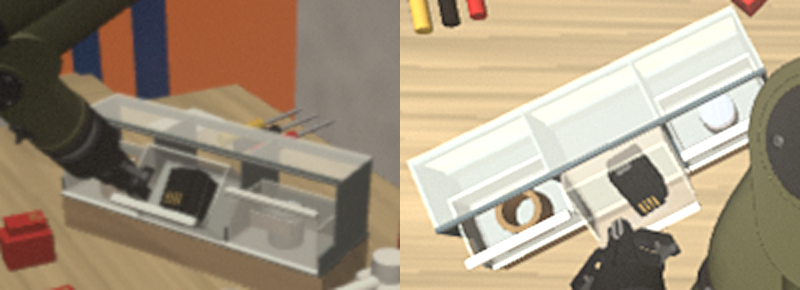

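The middle bin is open to about 0.75 rad and the other two are shut. The pack leans against its front panel, with its top at about (638,185) in the right-hand panel. I'll unhook, back off up and to the left, then measure the pack.

Run:
```python
from h import *
rows([(bp([.024,.034,.067],.75),toolR(.75)),(bp([.03,.04,.11],.75),toolR(.65)),(bp([.03,.05,.15],.75),toolR(.5)),(bp([.05,.06,.19],.75),toolR(.45))])
```

```text
t 3.85 tcp [0.4949 0.2487 0.1138] rpy [ 3.137  0.745 -2.667] q [-0.02  1.14 -1.09  2.56  2.39  1.39 -0.75] f [ 1.4 -0.1  4.7] open -0.0003
[-0.026, 0.006, -0.002, -0.003, -0.007, -0.01]
[-0.04, 0.02, -0.109, -0.003, 0.12, -0.01]
[-0.04, 0.045, -0.209, -0.002, 0.311, -0.01]
[-0.089, 0.07, -0.31, -0.002, 0.375, -0.01]
```

>>> drive_tool:
  targets:
    - {"x":-0.025,"y":0.006,"z":0,"wx":0,"wy":0,"wz":-0.01,"gripper":0}
    - {"x":-0.025,"y":0.006,"z":0,"wx":0,"wy":0,"wz":-0.01,"gripper":0}
    - {"x":-0.035,"y":0.015,"z":-0.06,"wx":0,"wy":0.05,"wz":-0.01,"gripper":0}
    - {"x":-0.04,"y":0.02,"z":-0.11,"wx":0,"wy":0.12,"wz":-0.01,"gripper":0}
    - {"x":-0.04,"y":0.045,"z":-0.21,"wx":0,"wy":0.25,"wz":-0.01,"gripper":0.75}
    - {"x":-0.07,"y":0.06,"z":-0.26,"wx":0,"wy":0.35,"wz":-0.01,"gripper":0.75}
    - {"x":-0.09,"y":0.07,"z":-0.31,"wx":0,"wy":0.37,"wz":-0.01,"gripper":0.75}
    - {"x":-0.09,"y":0.07,"z":-0.31,"wx":0,"wy":0.37,"wz":-0.01,"gripper":0.75}

```text
time_s: 4.65
tcp_pos: [0.4315, 0.2464, 0.2324]
ee_rot: [-3.131, 0.458, -2.652]
ft_force: [0.5, -0.1, -0.9]
opening: 0.058
finger_force: 0.0
```

Run:
```python
from h import *
rows([])
d=snap('top','top1.png');c=snap('side','side1.png')
b=d['pixels'][150:250,120:230,::-1]
b=cv2.resize(b,None,fx=6,fy=6,interpolation=cv2.INTER_CUBIC)
for th in(.70,.78):
  for p in([-.008,.066,.085],[-.008,-.066,.085],[-.008,-.066,.077]): print(th,((proj(d,bp(p,th))-[120,150]+.5)*6-.5).round(0))
cv2.imwrite('pics/m3.png',cv2.convertScaleAbs(b,alpha=1.4,beta=15))
```

```text
t 4.65 tcp [0.4315 0.2464 0.2324] rpy [-3.131  0.458 -2.652] q [ 0.03  0.62 -1.12  2.35  1.62  0.72 -0.26] f [ 0.5 -0.1 -0.9] open 0.058
0.7 [186. 589.]
0.7 [482. 443.]
0.7 [479. 433.]
0.78 [194. 600.]
0.78 [489. 454.]
0.78 [485. 443.]
```

View pics/m3.png

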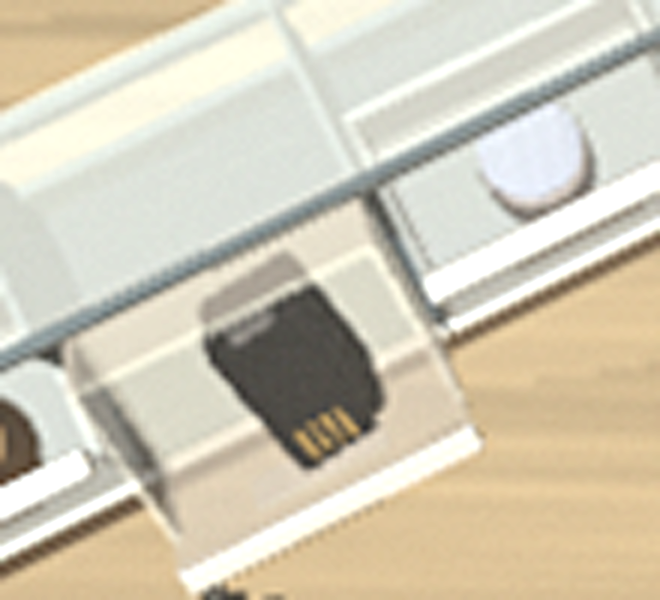

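The lip edge runs from (190,592) to (482,445), so the bin is tilted about 0.71 rad. The pack's outline has corners at (205,345), (305,468), (375,420), (382,375), (290,250) and (205,295). I'll fit the pack's pose to that outline.

Run:
```python
from h import *
from scipy.optimize import differential_evolution as DE
c=snap('top')
poly=np.array([(205,345),(305,468),(375,420),(382,375),(290,250),(205,295)],np.float32)
S=1
m=np.zeros((600,660),np.uint8);cv2.fillPoly(m,[poly.astype(int)],1)
def hull(p):
    x,y,w,th,sx,sy=p; pts=[]
    for a,b,z0,z1 in((.033,.023,0,.048),(sx,sy,.048,.064)):
        for i in(-1,1):
            for j in(-1,1):
                for z in(z0,z1):
                    X=x+np.cos(w)*i*a-np.sin(w)*j*b;Y=y+np.sin(w)*i*a+np.cos(w)*j*b
                    pts.append((proj(c,bp([X,Y,.004+z],th))-[120,150]+.5)*6-.5)
    return cv2.convexHull(np.array(pts,np.float32))
def cost(p):
    k=np.zeros_like(m);cv2.fillPoly(k,[hull(p).astype(int)],1)
    return 1-(m&k).sum()/(m|k).sum()
for b in([(.68,.78)],[(.71,.72)]):
    s=DE(cost,[(.03,.06),(-.04,.02),(-.2,.25)]+b+[(.02,.033),(.012,.023)],seed=1,maxiter=40,popsize=10,polish=False)
    print(s.x.round(4),s.fun.round(3))
print(hull(s.x)[:,0].round(0).tolist())
```

```text
[ 0.0361 -0.0105  0.0507  0.6889  0.026   0.0136] 0.086
[ 0.037  -0.0106  0.0473  0.716   0.0246  0.0166] 0.091
[[390.0, 415.0], [372.0, 427.0], [300.0, 466.0], [293.0, 468.0], [209.0, 351.0], [202.0, 298.0], [300.0, 245.0], [376.0, 361.0]]
```

The fit puts the pack at bin x = 0.037, which is exactly against the front panel, y = −0.0105, yaw about 0.05 rad, with a tilt of about 0.70. I'll approach along the bin axis.

```bash
cat >> h.py <<'E'
def grasp(h,tt=.5,tb=.70):
    R=toolR(tt,.05); return bp([.037,-.0105,.032+h],tb)+.0187*R.apply([0,0,1]),R
E
python3 - <<'E'
from h import *
T=[grasp(h) for h in(.12,.085,.05,.0)]
for t in T: print(t[0].round(4),end=' ')
rows(T)
E
```

```text
[0.4922 0.1994 0.1797] [0.5122 0.2099 0.1529] [0.5321 0.2205 0.1261] [0.5606 0.2355 0.0879] t 4.8 tcp [0.4302 0.244  0.2277] rpy [-3.132  0.449 -2.652] q [ 0.03  0.63 -1.12  2.35  1.62  0.73 -0.26] f [ 1.2  0.2 -0.8] open 0.064
[-0.024, -0.17, 0.147, -0.008, -0.066, -0.058]
[-0.046, -0.169, 0.231, -0.008, -0.066, -0.058]
[-0.067, -0.169, 0.316, -0.008, -0.066, -0.058]
[-0.099, -0.168, 0.437, -0.008, -0.066, -0.058]
```

>>> drive_tool:
  targets:
    - {"x":-0.01,"y":-0.09,"z":0.05,"wx":0,"wy":-0.03,"wz":-0.03,"gripper":0.72}
    - {"x":-0.024,"y":-0.17,"z":0.12,"wx":-0.008,"wy":-0.066,"wz":-0.058,"gripper":0.72}
    - {"x":-0.024,"y":-0.17,"z":0.147,"wx":-0.008,"wy":-0.066,"wz":-0.058,"gripper":0.72}
    - {"x":-0.024,"y":-0.17,"z":0.147,"wx":-0.008,"wy":-0.066,"wz":-0.058,"gripper":0.72}
    - {"x":-0.024,"y":-0.17,"z":0.147,"wx":-0.008,"wy":-0.066,"wz":-0.058,"gripper":0.72}

```text
time_s: 5.3
tcp_pos: [0.491, 0.2016, 0.179]
ee_rot: [-3.119, 0.498, -2.599]
ft_force: [0.1, 0.8, 0.2]
opening: 0.0616
finger_force: 0.0
```

Run:
```python
from h import *
T=[grasp(h) for h in(.12,.085,.05,.0)]
rows(T)
c=snap('side');d=snap('top')
a=c['pixels'][70:200,130:270,::-1];b=d['pixels'][145:275,110:250,::-1]
a=cv2.resize(a,None,fx=2.85,fy=2.85,interpolation=cv2.INTER_CUBIC);b=cv2.resize(b,None,fx=2.85,fy=2.85,interpolation=cv2.INTER_CUBIC)
cv2.imwrite('pics/m4.png',cv2.convertScaleAbs(np.hstack([a,b]),alpha=1.4,beta=15))
```

```text
t 5.3 tcp [0.491  0.2016 0.179 ] rpy [-3.119  0.498 -2.599] q [ 0.16  0.79 -1.07  2.36  1.93  0.75 -0.26] f [0.1 0.8 0.2] open 0.0616
[-0.001, -0.006, -0.001, 0.006, -0.002, 0.001]
[-0.018, -0.007, 0.084, 0.006, -0.002, 0.001]
[-0.036, -0.009, 0.17, 0.006, -0.002, 0.001]
[-0.06, -0.011, 0.293, 0.006, -0.002, 0.001]
```

View pics/m4.png

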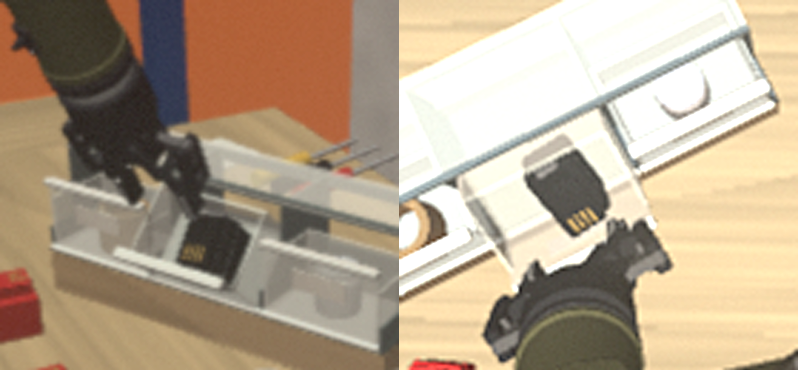

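The gripper is open just above the bin mouth, with the pack below and slightly to the right. In the side panel the finger tips are at (138,203) and (197,210), and the pack top is at about (210,235). I'll check the alignment by projection before descending.

Run:
```python
from h import *
c=snap('side');d=snap('top');o=r.get_obs();p=np.array(o['tcp_pos']);R=Ro.from_euler('xyz',o['ee_rot'])
f=lambda c,o,p:((proj(c,p)-o)*2.85).round(0)
for n,q in(('tcp',p),('fR',p-R.apply([0,.0305,0])),('fL',p+R.apply([0,.0305,0])),('packtop',bp([.037,-.0105,.068],.70)),('packtopfront',bp([.012,-.0105,.068],.70)),('lipR',bp([-.008,-.066,.081],.7)),('lipL',bp([-.008,.066,.081],.7))):
    print(n,f(c,[130,70],q),f(d,[110,145],q)+[399,0])
```

```text
tcp [168. 206.] [577. 246.]
fR [195. 212.] [611. 227.]
fL [142. 199.] [543. 265.]
packtop [200. 235.] [571. 203.]
packtopfront [189. 257.] [584. 225.]
lipR [221. 283.] [655. 221.]
lipL [115. 249.] [515. 290.]
```

Projected finger tips, lip ends and pack contacts all match the picture to within 2 mm, so I'll descend and grip.

>>> drive_tool:
  targets:
    - {"x":-0.01,"y":-0.007,"z":0.04,"wx":0.006,"wy":0,"wz":0,"gripper":0.72}
    - {"x":-0.018,"y":-0.007,"z":0.084,"wx":0.006,"wy":0,"wz":0,"gripper":0.72}
    - {"x":-0.027,"y":-0.008,"z":0.127,"wx":0.006,"wy":0,"wz":0,"gripper":0.72}
    - {"x":-0.036,"y":-0.009,"z":0.17,"wx":0.006,"wy":0,"wz":0,"gripper":0.72}
    - {"x":-0.044,"y":-0.009,"z":0.21,"wx":0.006,"wy":0,"wz":0,"gripper":0.72}
    - {"x":-0.052,"y":-0.01,"z":0.25,"wx":0.006,"wy":0,"wz":0,"gripper":0.72}
    - {"x":-0.06,"y":-0.011,"z":0.29,"wx":0.006,"wy":0,"wz":0,"gripper":0.72}
    - {"x":-0.06,"y":-0.011,"z":0.29,"wx":0.006,"wy":0,"wz":0,"gripper":0.72}

```text
time_s: 6.3
tcp_pos: [0.5624, 0.2358, 0.0894]
ee_rot: [-3.113, 0.501, -2.6]
ft_force: [0.4, 1.2, -0.6]
opening: 0.0616
finger_force: 0.8
```

Run:
```python
from h import *
rows([grasp(0)])
```

```text
t 6.3 tcp [0.5624 0.2358 0.0894] rpy [-3.113  0.501 -2.6  ] q [ 0.09  1.03 -0.98  2.19  2.07  0.83 -0.23] f [ 0.4  1.2 -0.6] open 0.0616
[0.005, 0.002, 0.001, -0.001, 0.003, 0.0]
```

>>> drive_tool:
  targets:
    - {"x":0,"y":0,"z":0,"wx":0,"wy":0,"wz":0,"gripper":0.5}
    - {"x":0,"y":0,"z":0,"wx":0,"wy":0,"wz":0,"gripper":0.4}
    - {"x":0,"y":0,"z":0,"wx":0,"wy":0,"wz":0,"gripper":0.3}
    - {"x":0,"y":0,"z":0,"wx":0,"wy":0,"wz":0,"gripper":0.3}
    - {"x":0,"y":0,"z":0,"wx":0,"wy":0,"wz":0,"gripper":0.3}
  squeeze: 80

```text
time_s: 6.8
tcp_pos: [0.5612, 0.2342, 0.0899]
ee_rot: [-3.113, 0.5, -2.599]
ft_force: [-1.7, -0.0, 5.3]
opening: 0.0449
finger_force: 81.8
```

Run:
```python
from h import *
# extraction: shift along bin z, tilt eased later
def ex(h,dx,tt):
    R=toolR(tt,.05); return bp([.037+dx,-.0105,.032+h],.70)+.0187*R.apply([0,0,1]),R
rows([ex(.015,0,.5),ex(.03,0,.5),ex(.045,.003,.5),ex(.06,.005,.5),ex(.075,.007,.5),ex(.09,.01,.5),ex(.11,.015,.5),ex(.13,.02,.45)])
```

```text
t 6.8 tcp [0.5612 0.2342 0.0899] rpy [-3.113  0.5   -2.599] q [ 0.09  1.02 -0.98  2.19  2.06  0.83 -0.23] f [-1.7 -0.   5.3] open 0.0449
[0.009, 0.004, -0.032, -0.002, 0.001, 0.0]
[0.017, 0.004, -0.069, -0.002, 0.001, 0.0]
[0.017, 0.004, -0.107, -0.002, 0.001, 0.0]
[0.019, 0.004, -0.145, -0.002, 0.001, 0.0]
[0.022, 0.004, -0.183, -0.002, 0.001, 0.0]
[0.022, 0.004, -0.221, -0.002, 0.001, 0.0]
[0.02, 0.004, -0.272, -0.002, 0.001, 0.0]
[0.02, 0.004, -0.324, -0.005, 0.064, 0.0]
```

>>> drive_tool:
  targets:
    - {"x":0.005,"y":0,"z":-0.032,"wx":0,"wy":0,"wz":0,"gripper":0.3}
    - {"x":0.012,"y":0,"z":-0.07,"wx":0,"wy":0,"wz":0,"gripper":0.3}
    - {"x":0.014,"y":0,"z":-0.107,"wx":0,"wy":0,"wz":0,"gripper":0.3}
    - {"x":0.016,"y":0,"z":-0.145,"wx":0,"wy":0,"wz":0,"gripper":0.3}
    - {"x":0.02,"y":0,"z":-0.183,"wx":0,"wy":0,"wz":0,"gripper":0.3}
    - {"x":0.02,"y":0,"z":-0.221,"wx":0,"wy":0,"wz":0,"gripper":0.3}
    - {"x":0.02,"y":0,"z":-0.272,"wx":0,"wy":0,"wz":0,"gripper":0.3}
    - {"x":0.02,"y":0,"z":-0.32,"wx":0,"wy":0,"wz":0,"gripper":0.3}

```text
time_s: 7.6
tcp_pos: [0.4991, 0.1993, 0.1975]
ee_rot: [-3.11, 0.495, -2.601]
ft_force: [-0.6, 0.6, -4.6]
opening: 0.0449
finger_force: 83.3
```

Run:
```python
from h import *
rows([])
d=snap('top','top5.png');c=snap('side','side5.png')
# pack bottom now
o=r.get_obs();print('label est z', o['tcp_pos'][2]-.013)
```

```text
t 7.6 tcp [0.4991 0.1993 0.1975] rpy [-3.11   0.495 -2.601] q [ 0.18  0.74 -1.05  2.32  1.85  0.69 -0.18] f [-0.6  0.6 -4.6] open 0.0449
label est z 0.18598494904809712
```

The pack is gripped (opening 45 mm, about 4.6 N of load) and lifted clear of the bin. Next I'll straighten the tool and turn it a quarter so a finger's back faces the lip.

Run:
```python
from h import *
W=lambda X,Y,z:H*[1,1,0]+Ro.from_euler('z',PSI).apply([X,Y,z])
rows([(W(-.09,0,.22),toolR(.3)),(W(-.12,0,.23),toolR(.0)),(W(-.12,0,.23),down(2.85))])
```

```text
t 7.7 tcp [0.4996 0.1999 0.199 ] rpy [-3.109  0.499 -2.599] q [ 0.18  0.73 -1.05  2.32  1.85  0.69 -0.18] f [-0.6  0.1 -5.4] open 0.0451
[0.052, 0.036, -0.09, -0.013, 0.254, 0.064]
[0.106, 0.038, -0.147, -0.023, 0.636, 0.062]
[0.106, 0.038, -0.147, 0.226, 0.614, 1.029]
```

>>> drive_tool:
  targets:
    - {"x":0.02,"y":0.02,"z":-0.04,"wx":0,"wy":0.09,"wz":0.02,"gripper":0.3}
    - {"x":0.04,"y":0.03,"z":-0.07,"wx":-0.01,"wy":0.18,"wz":0.04,"gripper":0.3}
    - {"x":0.06,"y":0.035,"z":-0.1,"wx":-0.013,"wy":0.3,"wz":0.06,"gripper":0.3}
    - {"x":0.08,"y":0.037,"z":-0.12,"wx":-0.02,"wy":0.42,"wz":0.06,"gripper":0.3}
    - {"x":0.1,"y":0.038,"z":-0.14,"wx":-0.02,"wy":0.54,"wz":0.06,"gripper":0.3}
    - {"x":0.106,"y":0.038,"z":-0.147,"wx":-0.02,"wy":0.63,"wz":0.06,"gripper":0.3}
    - {"x":0.106,"y":0.038,"z":-0.147,"wx":-0.02,"wy":0.63,"wz":0.06,"gripper":0.3}
    - {"x":0.106,"y":0.038,"z":-0.147,"wx":-0.02,"wy":0.63,"wz":0.06,"gripper":0.3}

```text
time_s: 8.5
tcp_pos: [0.4362, 0.1818, 0.2277]
ee_rot: [-3.141, 0.004, -2.656]
ft_force: [-0.3, -0.2, -5.7]
opening: 0.045
finger_force: 83.9
```

```bash
cat >> h.py <<'E'
W=lambda X,Y,z:H*[1,1,0]+Ro.from_euler('z',PSI).apply([X,Y,z])
E
python3 - <<'E'
from h import *
rows([(W(-.12,0,.23),down(2.9)),(W(-.12,0,.23),down(2.055))])
E
```

```text
t 8.5 tcp [0.4362 0.1818 0.2277] rpy [-3.141  0.004 -2.656] q [ 0.15  0.69 -1.07  2.    0.77  0.93  0.73] f [-0.3 -0.2 -5.7] open 0.045
[0.004, -0.0, -0.006, 0.002, 0.006, 0.926]
[0.004, -0.0, -0.006, 0.004, 0.005, 2.002]
```

>>> drive_tool:
  targets:
    - {"x":0,"y":0,"z":0,"wx":0,"wy":0,"wz":0.18,"gripper":0.3}
    - {"x":0,"y":0,"z":0,"wx":0,"wy":0,"wz":0.36,"gripper":0.3}
    - {"x":0,"y":0,"z":0,"wx":0,"wy":0,"wz":0.54,"gripper":0.3}
    - {"x":0,"y":0,"z":0,"wx":0,"wy":0,"wz":0.72,"gripper":0.3}
    - {"x":0,"y":0,"z":0,"wx":0,"wy":0,"wz":0.9,"gripper":0.3}
    - {"x":0,"y":0,"z":0,"wx":0,"wy":0,"wz":1,"gripper":0.3}

```text
time_s: 9.1
tcp_pos: [0.4355, 0.1815, 0.2283]
ee_rot: [3.139, 0.004, 2.839]
ft_force: [-1.0, 0.3, -6.0]
opening: 0.0447
finger_force: 84.1
```

>>> drive_tool:
  targets:
    - {"x":0,"y":0,"z":0,"wx":0,"wy":0,"wz":0.18,"gripper":0.3}
    - {"x":0,"y":0,"z":0,"wx":0,"wy":0,"wz":0.36,"gripper":0.3}
    - {"x":0,"y":0,"z":0,"wx":0,"wy":0,"wz":0.54,"gripper":0.3}
    - {"x":0,"y":0,"z":0,"wx":0,"wy":0,"wz":0.72,"gripper":0.3}
    - {"x":0,"y":0,"z":0,"wx":0,"wy":0,"wz":0.9,"gripper":0.3}
    - {"x":0,"y":0,"z":0,"wx":0,"wy":0,"wz":1,"gripper":0.3}
    - {"x":0,"y":0,"z":0,"wx":0,"wy":0,"wz":1,"gripper":0.3}

```text
time_s: 9.8
tcp_pos: [0.4354, 0.1818, 0.2284]
ee_rot: [3.137, 0.001, 2.058]
ft_force: [0.2, -0.9, -4.6]
opening: 0.0453
finger_force: 84.1
```

Run:
```python
from h import *
rows([(W(-.12,0,.115),down(2.055)),(W(-.095,0,.115),down(2.055)),(W(-.04,0,.115),down(2.055))])
d=snap('top','top6.png');c=snap('side','side6.png')
a=c['pixels'][50:210,130:300,::-1];b=d['pixels'][115:275,80:250,::-1]
a=cv2.resize(a,(400,376),interpolation=cv2.INTER_CUBIC);b=cv2.resize(b,(400,376),interpolation=cv2.INTER_CUBIC)
cv2.imwrite('pics/m6.png',cv2.convertScaleAbs(np.hstack([a,b]),alpha=1.4,beta=15))
```

```text
t 9.8 tcp [0.4354 0.1818 0.2284] rpy [3.137e+00 1.000e-03 2.058e+00] q [-0.09  0.55 -0.63  2.01  0.48  0.73 -0.53] f [ 0.2 -0.9 -4.6] open 0.0453
[-0.001, -0.003, 0.284, 0.006, 0.001, 0.003]
[-0.001, 0.059, 0.284, 0.006, 0.001, 0.003]
[-0.001, 0.197, 0.284, 0.006, 0.001, 0.003]
```

View pics/m6.png

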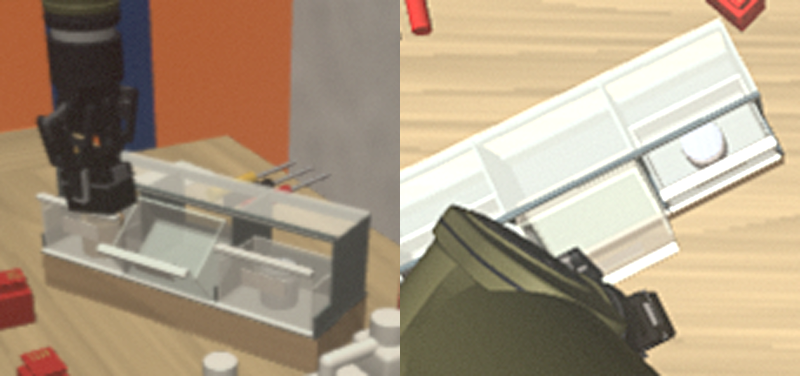

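The bin is empty and still open with its lip at (145,260) in the side panel, the pack is held under the gripper, and the finger's back faces the lip. I'll go down in front of it and push.

>>> drive_tool:
  targets:
    - {"x":0,"y":0,"z":0.1,"wx":0,"wy":0,"wz":0,"gripper":0.3}
    - {"x":0,"y":0,"z":0.2,"wx":0,"wy":0,"wz":0,"gripper":0.3}
    - {"x":0,"y":-0.003,"z":0.284,"wx":0,"wy":0,"wz":0,"gripper":0.3}
    - {"x":0,"y":0,"z":0.284,"wx":0,"wy":0,"wz":0,"gripper":0.3}
    - {"x":0,"y":0.03,"z":0.284,"wx":0,"wy":0,"wz":0,"gripper":0.3}
    - {"x":0,"y":0.06,"z":0.284,"wx":0,"wy":0,"wz":0,"gripper":0.3}
    - {"x":0,"y":0.08,"z":0.284,"wx":0,"wy":0,"wz":0,"gripper":0.3}
    - {"x":0,"y":0.1,"z":0.284,"wx":0,"wy":0,"wz":0,"gripper":0.3}

```text
time_s: 10.7
tcp_pos: [0.4664, 0.1988, 0.1169]
ee_rot: [-3.135, 0.002, 2.058]
ft_force: [-27.2, -10.2, 30.2]
opening: 0.0449
finger_force: 125.3
```

>>> drive_tool:
  targets:
    - {"x":0,"y":0.02,"z":0,"wx":0,"wy":0,"wz":0,"gripper":0.3}
    - {"x":0,"y":0.035,"z":0,"wx":0,"wy":0,"wz":0,"gripper":0.3}
    - {"x":0,"y":0.05,"z":0,"wx":0,"wy":0,"wz":0,"gripper":0.3}
    - {"x":0,"y":0.06,"z":0,"wx":0,"wy":0,"wz":0,"gripper":0.3}
    - {"x":0,"y":0.07,"z":0,"wx":0,"wy":0,"wz":0,"gripper":0.3}

```text
time_s: 11.2
tcp_pos: [0.4674, 0.199, 0.1174]
ee_rot: [-3.086, 0.012, 2.063]
ft_force: [-71.5, -29.1, 82.8]
opening: 0.0449
finger_force: 191.6
```

Run:
```python
from h import *
rows([(W(-.045,0,.115),down(2.055)),(W(-.04,0,.115),down(2.055))])
o=r.get_obs();print(Ro.from_euler('z',-PSI).apply(np.array(o['tcp_pos'])-H).round(4), Ro.from_euler('z',-PSI).apply(o['ft_force']).round(1))
```

```text
t 11.2 tcp [0.4674 0.199  0.1174] rpy [-3.086  0.012  2.063] q [-0.2   0.78 -0.5   1.95  0.63  0.63 -0.63] f [-71.5 -29.1  82.8] open 0.0449
[-0.002, 0.095, 0.001, -0.07, 0.016, 0.01]
[-0.002, 0.107, 0.0, -0.07, 0.016, 0.01]
[-0.0828  0.0007  0.0614] [-76.8   7.5  82.8]
```

The tip rode up on the lip because I came in too high for the tilted bin. I'll back off along the same way at once.

>>> drive_tool:
  targets:
    - {"x":0,"y":-0.06,"z":0,"wx":0,"wy":0,"wz":0,"gripper":0.3}
    - {"x":0,"y":-0.1,"z":0,"wx":0,"wy":0,"wz":0,"gripper":0.3}
    - {"x":0,"y":-0.15,"z":0,"wx":0,"wy":0,"wz":0,"gripper":0.3}
    - {"x":0,"y":-0.17,"z":0,"wx":0,"wy":0,"wz":0,"gripper":0.3}
    - {"x":0,"y":-0.17,"z":-0.1,"wx":0,"wy":0,"wz":0,"gripper":0.3}
    - {"x":0,"y":-0.17,"z":-0.1,"wx":0,"wy":0,"wz":0,"gripper":0.3}

```text
time_s: 11.8
tcp_pos: [0.4394, 0.185, 0.1589]
ee_rot: [3.128, -0.001, 2.057]
ft_force: [0.2, 0.4, -5.0]
opening: 0.045
finger_force: 85.8
```

Run:
```python
from h import *
rows([])
o=r.get_obs();print(Ro.from_euler('z',-PSI).apply(np.array(o['tcp_pos'])-H).round(4))
d=snap('top','top7.png');c=snap('side','side7.png')
a=c['pixels'][50:210,130:300,::-1];b=c['pixels'][100:180,135:220,::-1]
a=cv2.resize(a,(400,376),interpolation=cv2.INTER_CUBIC);b=cv2.resize(b,(400,376),interpolation=cv2.INTER_CUBIC)
cv2.imwrite('pics/m7.png',cv2.convertScaleAbs(np.hstack([a,b]),alpha=1.5,beta=20))
for th in(.6,.7,.78):
  print(th,[(proj(c,bp([-.008,y,.081],th))-[130,50]).dot(np.diag([400/170,376/160])).round(0) for y in(.066,-.066)])
```

```text
t 11.8 tcp [0.4394 0.185  0.1589] rpy [ 3.128e+00 -1.000e-03  2.057e+00] q [-0.16  0.66 -0.52  2.08  0.63  0.55 -0.66] f [ 0.2  0.4 -5. ] open 0.045
[-0.1142  0.0014  0.1029]
0.6 [array([ 98., 247.]), array([185., 274.])]
0.7 [array([ 95., 253.]), array([182., 280.])]
0.78 [array([ 93., 257.]), array([180., 285.])]
```

View pics/m7.png

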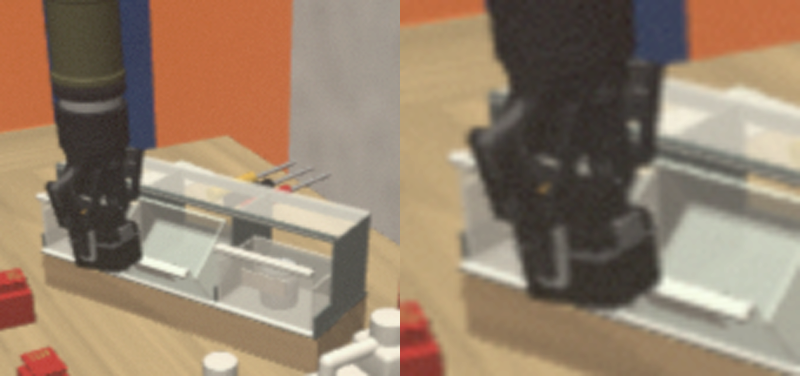

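The pack is still in the fingers with the same load (5 N), and the bin was pressed to its stop at about 0.78. All 10 pictures are used, so from here I check numerically. First I'll see whether the pack slipped relative to the TCP, comparing side6 with side7.

Run:
```python
from h import *
c=snap('side')
for f,p in(('side6.png',[.4354,.1818,.2284]),('side7.png',[.4394,.185,.1589])):
    g=cv2.imread('pics/'+f).max(2); t=proj(c,p); u,v=t.round().astype(int)
    print(f,t.round(1))
    for dc in range(-16,17,4):
        col=g[v-12:v+20,u+dc]; print(dc,col.tolist())
rows([(W(-.12,0,.159),down(2.055)),(W(-.12,0,.085),down(2.055)),(W(-.10,0,.085),down(2.055)),(W(-.07,0,.092),down(2.055))])
```

```text
side6.png [171.  132.2]
-16 [27, 36, 42, 38, 37, 39, 43, 47, 49, 48, 50, 53, 53, 74, 124, 141, 119, 100, 89, 89, 91, 90, 92, 93, 93, 91, 88, 86, 86, 87, 85, 90]
-12 [23, 23, 22, 25, 25, 25, 27, 29, 30, 25, 22, 27, 25, 24, 28, 32, 32, 36, 40, 56, 83, 87, 94, 101, 103, 101, 102, 101, 98, 95, 101, 110]
-8 [24, 20, 26, 27, 26, 27, 25, 22, 22, 26, 24, 25, 27, 28, 42, 61, 35, 20, 24, 35, 66, 85, 90, 99, 103, 103, 103, 102, 103, 105, 110, 113]
-4 [22, 27, 37, 35, 34, 39, 40, 46, 47, 49, 46, 47, 48, 47, 50, 47, 28, 23, 26, 27, 51, 86, 90, 93, 103, 114, 107, 105, 105, 104, 103, 100]
0 [21, 23, 20, 23, 22, 23, 25, 28, 36, 44, 28, 24, 22, 25, 23, 25, 24, 22, 21, 26, 43, 79, 85, 91, 92, 100, 101, 98, 98, 99, 101, 100]
4 [20, 17, 24, 20, 23, 23, 22, 24, 35, 45, 33, 26, 22, 23, 22, 21, 24, 23, 22, 24, 34, 65, 102, 92, 95, 101, 98, 94, 93, 93, 95, 95]
8 [36, 45, 44, 45, 44, 47, 44, 42, 34, 26, 21, 24, 21, 24, 23, 21, 24, 23, 21, 29, 56, 98, 111, 88, 89, 93, 90, 90, 92, 94, 99, 101]
12 [40, 39, 41, 42, 44, 39, 31, 24, 24, 24, 23, 24, 25, 24, 22, 21, 25, 29, 51, 84, 88, 91, 93, 96, 100, 97, 90, 86, 7
[... 1009 characters left out ...]
44, 45, 41, 30, 25, 27, 22, 24, 26, 26, 24, 26, 27, 28, 37, 75, 115, 114, 87, 85, 91, 89, 87, 85, 83, 84]
12 [41, 34, 32, 37, 40, 43, 39, 29, 24, 23, 24, 25, 26, 25, 23, 24, 25, 26, 49, 83, 93, 94, 100, 113, 130, 92, 88, 89, 90, 90, 90, 89]
16 [69, 68, 69, 70, 69, 69, 70, 70, 76, 84, 88, 81, 82, 77, 80, 94, 117, 139, 112, 72, 70, 79, 95, 99, 109, 126, 109, 90, 90, 90, 91, 90]
t 11.95 tcp [0.4375 0.183  0.1553] rpy [ 3.135 -0.     2.056] q [-0.17  0.66 -0.52  2.08  0.63  0.55 -0.66] f [-0.6 -0.4 -5.4] open 0.0448
[-0.001, -0.008, -0.009, 0.008, -0.001, 0.002]
[-0.001, -0.009, 0.176, 0.008, -0.001, 0.002]
[-0.001, 0.041, 0.176, 0.008, -0.001, 0.002]
[-0.001, 0.116, 0.159, 0.008, -0.001, 0.002]
```

The profiles agree within about a pixel, so the pack didn't slip. I'll push again lower, with TCP z at 0.085.

>>> drive_tool:
  targets:
    - {"x":0,"y":-0.008,"z":0.06,"wx":0.008,"wy":0,"wz":0,"gripper":0.3}
    - {"x":0,"y":-0.009,"z":0.13,"wx":0.008,"wy":0,"wz":0,"gripper":0.3}
    - {"x":0,"y":-0.009,"z":0.176,"wx":0.008,"wy":0,"wz":0,"gripper":0.3}
    - {"x":0,"y":-0.009,"z":0.176,"wx":0.008,"wy":0,"wz":0,"gripper":0.3}
    - {"x":0,"y":0.015,"z":0.176,"wx":0.008,"wy":0,"wz":0,"gripper":0.3}
    - {"x":0,"y":0.035,"z":0.176,"wx":0.008,"wy":0,"wz":0,"gripper":0.3}
    - {"x":0,"y":0.05,"z":0.176,"wx":0.008,"wy":0,"wz":0,"gripper":0.3}

```text
time_s: 12.65
tcp_pos: [0.4569, 0.1937, 0.0858]
ee_rot: [3.139, -0.001, 2.056]
ft_force: [-0.2, -0.2, -5.0]
opening: 0.0454
finger_force: 85.3
```

```bash
cat > st.py <<'E'
from h import *
o=r.get_obs();z=Ro.from_euler('z',-PSI);print('hinge-frame tcp',z.apply(np.array(o['tcp_pos'])-H).round(4),'f',z.apply(o['ft_force']).round(1))
E
python3 - <<'E'
import st
from h import *
rows([(W(-.085,0,.088),down(2.055)),(W(-.07,0,.092),down(2.055)),(W(-.06,0,.097),down(2.055)),(W(-.05,0,.10),down(2.055))])
E
```

```text
hinge-frame tcp [-0.0946  0.0009  0.0298] f [-0.2 -0.1 -5. ]
t 12.65 tcp [0.4569 0.1937 0.0858] rpy [ 3.139e+00 -1.000e-03  2.056e+00] q [-0.25  0.8  -0.4   2.06  0.75  0.43 -0.75] f [-0.2 -0.2 -5. ] open 0.0454
[-0.002, 0.024, -0.005, 0.003, -0.002, 0.002]
[-0.002, 0.061, -0.015, 0.003, -0.002, 0.002]
[-0.002, 0.087, -0.028, 0.003, -0.002, 0.002]
[-0.002, 0.112, -0.035, 0.003, -0.002, 0.002]
```

>>> drive_tool:
  targets:
    - {"x":-0.002,"y":0.012,"z":-0.003,"wx":0,"wy":0,"wz":0,"gripper":0.3}
    - {"x":-0.002,"y":0.024,"z":-0.005,"wx":0,"wy":0,"wz":0,"gripper":0.3}
    - {"x":-0.002,"y":0.036,"z":-0.008,"wx":0,"wy":0,"wz":0,"gripper":0.3}
    - {"x":-0.002,"y":0.048,"z":-0.012,"wx":0,"wy":0,"wz":0,"gripper":0.3}

```text
time_s: 13.05
tcp_pos: [0.4702, 0.1992, 0.09]
ee_rot: [-3.136, 0.001, 2.057]
ft_force: [-4.4, -1.4, -1.8]
opening: 0.0448
finger_force: 88.9
```

Run:
```python
import st
from h import *
rows([(W(-.07,0,.092),down(2.055)),(W(-.06,0,.097),down(2.055)),(W(-.05,0,.10),down(2.055))])
c=snap('side')
cv2.imwrite('pics/side8.png',c['pixels'][:,:,::-1])
```

```text
hinge-frame tcp [-0.0802 -0.0004  0.034 ] f [-4.6  0.9 -1.8]
t 13.05 tcp [0.4702 0.1992 0.09  ] rpy [-3.136e+00  1.000e-03  2.057e+00] q [-0.23  0.81 -0.44  2.01  0.71  0.49 -0.71] f [-4.4 -1.4 -1.8] open 0.0448
[0.001, 0.026, -0.005, -0.007, 0.001, 0.003]
[0.001, 0.051, -0.018, -0.007, 0.001, 0.003]
[0.001, 0.075, -0.025, -0.007, 0.001, 0.003]
```

>>> drive_tool:
  targets:
    - {"x":0,"y":0.012,"z":-0.003,"wx":0,"wy":0,"wz":0,"gripper":0.3}
    - {"x":0,"y":0.024,"z":-0.006,"wx":0,"wy":0,"wz":0,"gripper":0.3}
    - {"x":0,"y":0.036,"z":-0.011,"wx":0,"wy":0,"wz":0,"gripper":0.3}
    - {"x":0,"y":0.05,"z":-0.018,"wx":0,"wy":0,"wz":0,"gripper":0.3}
    - {"x":0,"y":0.06,"z":-0.021,"wx":0,"wy":0,"wz":0,"gripper":0.3}

```text
time_s: 13.6
tcp_pos: [0.4942, 0.2123, 0.0994]
ee_rot: [3.141, -0.0, 2.057]
ft_force: [-3.2, -2.3, 6.1]
opening: 0.0449
finger_force: 93.9
```

Run:
```python
import st
from h import *
rows([(W(-.05,0,.10),down(2.055)),(W(-.045,0,.102),down(2.055))])
c=snap('side','side9.png')
# lip search: bright pixels vs predicted lip right end for several tilts
g=c['pixels'].min(2)
for th in(0,.1,.2,.3,.4,.5,.6,.7):
    q=[proj(c,bp([-.008,y,.081],th)) for y in(-.06,-.055,-.05,-.045,-.04)]
    print(th,[int(g[int(round(v)),int(round(u))]) for u,v in q],np.round(q[0]))
```

```text
hinge-frame tcp [-0.0529 -0.0001  0.0434] f [-3.9 -0.5  6.1]
t 13.6 tcp [0.4942 0.2123 0.0994] rpy [ 3.141 -0.     2.057] q [-0.21  0.81 -0.48  1.93  0.68  0.56 -0.66] f [-3.2 -2.3  6.1] open 0.0449
[0.0, 0.007, -0.001, 0.001, -0.0, 0.002]
[0.0, 0.02, -0.006, 0.001, -0.0, 0.002]
0 [126, 132, 132, 134, 132] [216. 154.]
0.1 [83, 99, 86, 108, 95] [214. 156.]
0.2 [90, 94, 84, 94, 82] [213. 157.]
0.3 [98, 98, 98, 98, 98] [211. 159.]
0.4 [98, 90, 81, 75, 58] [210. 161.]
0.5 [87, 78, 80, 51, 21] [208. 164.]
0.6 [98, 72, 47, 17, 17] [207. 166.]
0.7 [94, 30, 18, 17, 14] [206. 169.]
```

>>> drive_tool:
  targets:
    - {"x":0,"y":0.008,"z":0,"wx":0,"wy":0,"wz":0,"gripper":0.3}
    - {"x":0,"y":0.014,"z":0,"wx":0,"wy":0,"wz":0,"gripper":0.3}
    - {"x":0,"y":0.02,"z":0,"wx":0,"wy":0,"wz":0,"gripper":0.3}

```text
time_s: 13.95
tcp_pos: [0.503, 0.2171, 0.1005]
ee_rot: [3.136, -0.0, 2.057]
ft_force: [-3.3, -1.4, 16.5]
opening: 0.0449
finger_force: 102.4
```

```bash
cat > lip.py <<'E'
from h import *
def prof(f,c):
    g=cv2.imread('pics/'+f).min(2)
    for y in(-.062,-.056,-.05,-.044):
        u,v=proj(c,bp([-.008,y,.081],0)).round().astype(int); print(f,y,g[v-6:v+7,u].tolist())
E
python3 - <<'E'
import st
from lip import *
c=snap('side','side10.png')
for f in('side0.png','side9.png','side10.png'): prof(f,c)
E
```

```text
hinge-frame tcp [-0.0429  0.0001  0.0445] f [-3.6  0.3 16.5]
side0.png -0.062 [23, 22, 30, 68, 123, 124, 90, 75, 65, 64, 65, 67, 68]
side0.png -0.056 [22, 26, 48, 95, 124, 114, 85, 66, 67, 65, 65, 66, 66]
side0.png -0.05 [27, 25, 34, 73, 123, 123, 93, 74, 65, 65, 66, 67, 65]
side0.png -0.044 [24, 29, 63, 118, 125, 107, 83, 65, 65, 65, 65, 67, 67]
side9.png -0.062 [70, 70, 71, 71, 73, 91, 106, 80, 71, 77, 91, 93, 97]
side9.png -0.056 [70, 71, 71, 70, 83, 117, 132, 122, 82, 78, 93, 98, 98]
side9.png -0.05 [72, 72, 71, 70, 75, 94, 132, 131, 99, 80, 90, 95, 98]
side9.png -0.044 [69, 71, 70, 72, 88, 129, 133, 121, 86, 83, 94, 98, 98]
side10.png -0.062 [78, 77, 80, 97, 128, 126, 93, 80, 84, 84, 86, 87, 90]
side10.png -0.056 [78, 79, 86, 113, 129, 117, 89, 78, 84, 85, 86, 88, 96]
side10.png -0.05 [78, 78, 81, 98, 127, 127, 94, 79, 85, 85, 85, 87, 93]
side10.png -0.044 [78, 79, 92, 126, 129, 109, 87, 77, 84, 86, 84, 88, 98]
```

>>> drive_tool:
  targets:
    - {"x":0,"y":0.004,"z":0,"wx":0,"wy":0,"wz":0,"gripper":0.3}
    - {"x":0,"y":0.007,"z":0,"wx":0,"wy":0,"wz":0,"gripper":0.3}
    - {"x":0,"y":0.007,"z":0,"wx":0,"wy":0,"wz":0,"gripper":0.3}

```text
time_s: 14.3
tcp_pos: [0.5029, 0.2169, 0.1006]
ee_rot: [3.141, 0.001, 2.057]
ft_force: [-9.4, -5.2, 22.2]
opening: 0.045
finger_force: 104.5
```

Run:
```python
import st
from lip import *
c=snap('side','side11.png')
prof('side11.png',c)
```

```text
hinge-frame tcp [-0.0431 -0.      0.0446] f [-10.8  -0.2  22.2]
side11.png -0.062 [77, 79, 81, 97, 129, 128, 94, 80, 85, 87, 86, 86, 91]
side11.png -0.056 [77, 77, 86, 114, 128, 117, 89, 77, 85, 86, 84, 88, 96]
side11.png -0.05 [78, 77, 80, 99, 129, 127, 95, 82, 86, 86, 86, 87, 92]
side11.png -0.044 [77, 80, 92, 125, 129, 108, 88, 77, 84, 86, 85, 89, 98]
```

The bin is against its stop: 11 N with no further motion, and the lip's pixels are identical to the shut picture. There is still upward load on the tool, so I'll raise the tool slightly while pressing, then back away.

>>> drive_tool:
  targets:
    - {"x":0,"y":0.002,"z":-0.006,"wx":0,"wy":0,"wz":0,"gripper":0.3}
    - {"x":0,"y":0.002,"z":-0.012,"wx":0,"wy":0,"wz":0,"gripper":0.3}
    - {"x":0,"y":0.002,"z":-0.016,"wx":0,"wy":0,"wz":0,"gripper":0.3}

```text
time_s: 14.65
tcp_pos: [0.5028, 0.2164, 0.1037]
ee_rot: [-3.138, -0.0, 2.057]
ft_force: [-2.5, -0.6, -7.9]
opening: 0.045
finger_force: 88.0
```

Run:
```python
import st
```

```text
hinge-frame tcp [-0.0433 -0.0004  0.0477] f [-2.5  0.6 -7.9]
```

>>> drive_tool:
  targets:
    - {"x":0,"y":0.006,"z":0,"wx":0,"wy":0,"wz":0,"gripper":0.3}
    - {"x":0,"y":0.01,"z":0,"wx":0,"wy":0,"wz":0,"gripper":0.3}
    - {"x":0,"y":0.01,"z":0,"wx":0,"wy":0,"wz":0,"gripper":0.3}

```text
time_s: 14.95
tcp_pos: [0.5028, 0.2163, 0.1039]
ee_rot: [-3.13, 0.002, 2.057]
ft_force: [-13.4, -6.6, 5.3]
opening: 0.0449
finger_force: 96.6
```

>>> drive_tool:
  targets:
    - {"x":0,"y":-0.03,"z":0,"wx":0,"wy":0,"wz":0,"gripper":0.3}
    - {"x":0,"y":-0.08,"z":0,"wx":0,"wy":0,"wz":0,"gripper":0.3}
    - {"x":0,"y":-0.15,"z":0,"wx":0,"wy":0,"wz":0,"gripper":0.3}
    - {"x":0,"y":-0.18,"z":-0.05,"wx":0,"wy":0,"wz":0,"gripper":0.3}
    - {"x":0,"y":-0.18,"z":-0.15,"wx":0,"wy":0,"wz":0,"gripper":0.3}
    - {"x":0,"y":-0.18,"z":-0.28,"wx":0,"wy":0,"wz":0,"gripper":0.3}
    - {"x":0,"y":-0.18,"z":-0.42,"wx":0,"wy":0,"wz":0,"gripper":0.3}
    - {"x":0,"y":-0.18,"z":-0.48,"wx":0,"wy":0,"wz":0,"gripper":0.3}

```text
time_s: 15.75
tcp_pos: [0.4457, 0.1873, 0.3004]
ee_rot: [3.135, -0.002, 2.057]
ft_force: [0.6, 0.1, -4.8]
opening: 0.0449
finger_force: 86.1
```

Run:
```python
import st
from lip import *
c=snap('side','side12.png'); prof('side12.png',c)
D=[.464,-.345]
rows([([.45,.0,.31],down(2.4)),([.464,-.345,.31],down(2.70))])
```

```text
hinge-frame tcp [-0.1075  0.0004  0.2444] f [ 0.5 -0.2 -4.8]
side12.png -0.062 [77, 77, 81, 97, 128, 126, 91, 80, 84, 84, 85, 86, 90]
side12.png -0.056 [77, 77, 85, 110, 127, 117, 88, 78, 83, 83, 86, 88, 95]
side12.png -0.05 [78, 78, 80, 96, 126, 124, 93, 80, 84, 84, 84, 86, 91]
side12.png -0.044 [77, 79, 90, 125, 127, 106, 87, 77, 83, 84, 85, 89, 96]
t 15.8 tcp [0.4477 0.1888 0.3042] rpy [ 3.128e+00 -1.000e-03  2.057e+00] q [-0.02  0.47 -0.72  1.87  0.39  0.93 -0.43] f [ 1.6  1.  -1.3] open 0.0449
[-0.42, -0.215, -0.018, 0.017, 0.002, -0.437]
[-1.199, -0.587, -0.024, 0.017, 0.004, -0.819]
```

The bin stays shut after release and the pack is held at about 0.29 m height. Next I'll compute the pack's pose in the tool frame from the grasp, then carry it to a clear spot with the pack upright and check it against the side picture.

```bash
cat >> h.py <<'E'
YP=-.442
def goal(label,tilt=.2,lab=None,yp=YP): # tool pose for pack upright at label
    R=Ro.from_euler('z',yp)*Ro.from_euler('y',tilt)*Ro.from_matrix(np.diag([-1.,1,-1]))
    return np.array(label)-R.apply(lab),R
E
python3 - <<'E'
from h import *
R=Ro.from_euler('xyz',[-3.113,.5,-2.6]);p=np.array([.5612,.2342,.0899])
for tb in(.69,.715):
    print('label in tool',R.inv().apply(bp([.037,-.0105,.004],tb)-p).round(4), 'pack rot', (R.inv()*binR(tb)*Ro.from_matrix(np.diag([-1.,1,-1]))).as_rotvec().round(3))
lab=R.inv().apply(bp([.037,-.0105,.004],.7)-p);lab[1]=0
rows([goal([.45,.02,.29],.2,lab)])
E
```

```text
label in tool [-0.0048  0.0012  0.0109] pack rot [ 0.003 -0.189  0.05 ]
label in tool [-0.0046  0.0012  0.01  ] pack rot [ 0.004 -0.214  0.05 ]
t 15.8 tcp [0.4477 0.1888 0.3042] rpy [ 3.128e+00 -1.000e-03  2.057e+00] q [-0.02  0.47 -0.72  1.87  0.39  0.93 -0.43] f [ 1.6  1.  -1.3] open 0.0449
[-0.371, -0.196, 0.004, 0.099, 0.25, -0.814]
```

>>> drive_tool:
  targets:
    - {"x":-0.06,"y":-0.04,"z":0,"wx":0.01,"wy":0.03,"wz":-0.1,"gripper":0.3}
    - {"x":-0.14,"y":-0.08,"z":0,"wx":0.03,"wy":0.07,"wz":-0.25,"gripper":0.3}
    - {"x":-0.22,"y":-0.12,"z":0,"wx":0.05,"wy":0.13,"wz":-0.42,"gripper":0.3}
    - {"x":-0.3,"y":-0.16,"z":0,"wx":0.07,"wy":0.18,"wz":-0.58,"gripper":0.3}
    - {"x":-0.35,"y":-0.185,"z":0.002,"wx":0.09,"wy":0.23,"wz":-0.74,"gripper":0.3}
    - {"x":-0.37,"y":-0.196,"z":0.004,"wx":0.1,"wy":0.25,"wz":-0.815,"gripper":0.3}
    - {"x":-0.37,"y":-0.196,"z":0.004,"wx":0.1,"wy":0.25,"wz":-0.815,"gripper":0.3}
    - {"x":-0.37,"y":-0.196,"z":0.004,"wx":0.1,"wy":0.25,"wz":-0.815,"gripper":0.3}

```text
time_s: 16.6
tcp_pos: [0.4441, 0.0188, 0.2947]
ee_rot: [-3.13, -0.208, 2.697]
ft_force: [-0.3, 0.1, -4.7]
opening: 0.0449
finger_force: 85.9
```

Run:
```python
from h import *
rows([])
c=snap('side','side13.png');o=r.get_obs();p=np.array(o['tcp_pos']);R=Ro.from_euler('xyz',o['ee_rot'])
M=Ro.from_rotvec([0,-.2,0]);lab=np.array([-.0047,0,.0105])
f=lambda q:proj(c,p+R.apply(lab+M.apply(q)))   # q in pack-flipped frame: x=-packx,y,z=down
for q in([.033,.023,0],[.033,-.023,0],[-.033,.023,0],[-.033,-.023,0],[.033,-.023,-.048],[-.033,-.023,-.048]): print(q,f(np.array(q)).round(1))
u,v=proj(c,p).round().astype(int);g=c['pixels'].max(2)
print('tcp',u,v)
for row in range(v-34,v+22,2): print(row,' '.join('%3d'%x for x in g[row,u-40:u+42:2]))
```

```text
t 16.6 tcp [0.4441 0.0188 0.2947] rpy [-3.13  -0.208  2.697] q [ 0.51  0.61 -0.97  1.82  0.38  1.14  0.53] f [-0.3  0.1 -4.7] open 0.0449
[0.033, 0.023, 0] [186.8 130. ]
[0.033, -0.023, 0] [186.3 138. ]
[-0.033, 0.023, 0] [216.  129.6]
[-0.033, -0.023, 0] [216.7 137.5]
[0.033, -0.023, -0.048] [185.2 117. ]
[-0.033, -0.023, -0.048] [216.4 116.7]
tcp 200 129
95  45  47  45 111 115 115 114 114 114 115  62  44  49  46  46  44  46  46 110  63  29  24  28  37  53  55  38  34  95 113 114 115 115 113 114 115 115 115 115 115 115
97  46  44  44 111 115 115 115 114 114 112  65  46  47  45  46  46  46  46 106  54  29  25  25  29  36  36  29  34 110 115 114 114 114 114 115 115 115 116 116 114 115
99  46  47  46 111 116 115 114 114 115 114  78  44  47  47  45  49  48  46  96  78  24  25  23  33  35  33  24  39 112 114 114 114 115 114 116 116 117 114 115 115 115
101  49  48  45  98 115 113 116 114 115 114  82  47  45  48  47  47  48  46  94  62  28  22  23  32  32  30  27  58 113 114 114 114 114 114 114 115 114 115 116 116 115
103  69  50  47  86 114 115 114 115 115 115  96  46  45  47  47  46  46 
[... 3259 characters left out ...]
  71  76  69  67  75  90 103
143 104  95 100 101  90  91  91  89  98  96  88 136 144 139 113  75  57  77  68  65  82  83  82  85  92 113 120 119 119 115 111 108 105 104  74  44  50  56  73  74  65
145 104 103 105 109 113 102 101 101 100  99  84  87 103 118 140 141 142 121  97  80  79  85  83  84  88  90  92 100 106 116 123 118 112 106  74  42  42  43  44  45  51
147 102 103 104 106 105 103  96  95  94  93  85  71  99  94  88 102 109 130 142 143 138 113  99  86  88  87  88  88  88  90  94 104 112 121  79  42  41  41  41  41  41
149 100 104 105 104 106 104  96  93  93  92  88  77  97  92  91  87  86  82  93 104 117 140 143 143 127 108  97  91  88  88  89  89  89  92  68  43  41  41  44  52  45
```

Run:
```python
from h import *
g=cv2.imread('pics/side13.png').max(2).astype(float)
def cross(line,th=60):
    i=np.argmax(line>th); return i-1+(th-line[i-1])/(line[i]-line[i-1])
print('left ',[round(195-cross(g[r0,195:175:-1]),1) for r0 in range(115,138)])
print('right',[round(212+cross(g[r0,212:230],70),1) for r0 in range(115,138)])
print('bottom',[round(134+cross(g[134:146,u],50),1) for u in range(189,218)])
for r0 in (136,137,138,139,140): print(r0,g[r0,186:222].astype(int).tolist())
c=snap('side');o=r.get_obs();p=np.array(o['tcp_pos']);R=Ro.from_euler('xyz',o['ee_rot'])
for t in(-.15,-.2,-.25):
    M=Ro.from_rotvec([0,t,0]);lab=np.array([-.0047,0,.0105])
    f=lambda q:proj(c,p+R.apply(lab+M.apply(q)))
    print(t,[f(np.array(q)).round(1).tolist() for q in([.033,-.023,0],[-.033,-.023,0],[.033,-.023,-.044],[-.033,-.023,-.044])])
```

```text
left  [np.float64(188.1), np.float64(188.2), np.float64(188.1), np.float64(188.0), np.float64(187.8), np.float64(187.8), np.float64(187.9), np.float64(187.9), np.float64(188.1), np.float64(188.5), np.float64(188.6), np.float64(188.0), np.float64(187.7), np.float64(187.2), np.float64(187.1), np.float64(187.1), np.float64(187.6), np.float64(187.7), np.float64(187.8), np.float64(187.8), np.float64(187.8), np.float64(187.8), np.float64(187.9)]
right [np.float64(218.2), np.float64(218.5), np.float64(218.7), np.float64(218.9), np.float64(219.0), np.float64(219.1), np.float64(219.2), np.float64(218.8), np.float64(218.2), np.float64(218.0), np.float64(217.8), np.float64(217.9), np.float64(217.9), np.float64(217.8), np.float64(217.7), np.float64(217.7), np.float64(217.7), np.float64(217.7), np.float64(217.7), np.float64(217.7), np.float64(217.7), np.float64(218.4), np.float64(219.4)]
bottom [np.float64(138.4), np.float64(139.6), np.float64(142.3), np.float64(142.5), np.float64(142.2), np.float64(141.7), np.float64(141.3), np.float64(140.8), np.float64(140.3), np.float64(139.5), np.float64(139
[... 620 characters left out ...]
, 27, 26, 34, 49, 68, 73, 76]
138 [91, 83, 60, 39, 30, 28, 26, 27, 27, 25, 28, 30, 28, 31, 27, 30, 26, 29, 26, 27, 27, 28, 29, 28, 30, 33, 32, 32, 31, 30, 33, 45, 64, 74, 72, 67]
139 [88, 88, 83, 70, 45, 36, 36, 35, 34, 36, 34, 33, 39, 45, 49, 51, 47, 38, 36, 35, 32, 31, 45, 62, 65, 65, 65, 65, 65, 62, 63, 73, 77, 76, 77, 78]
140 [88, 88, 85, 77, 53, 42, 41, 39, 42, 38, 40, 44, 60, 77, 88, 88, 82, 65, 61, 52, 47, 46, 71, 104, 109, 111, 113, 113, 112, 110, 107, 107, 105, 104, 100, 90]
-0.15 [[186.1, 137.2], [216.6, 138.2], [186.2, 118.0], [217.3, 119.1]]
-0.2 [[186.2, 137.9], [216.6, 137.5], [185.1, 118.8], [216.3, 118.4]]
-0.25 [[186.2, 138.6], [216.6, 136.8], [184.2, 119.5], [215.3, 117.7]]
```

The pack's bottom edge is level within about 0.02 rad and its height matches, apart from the known camera offset of about 1 px. I'll set the tilt to 0.18 and the label offset x to −0.006. Then I'll carry over the row and check the scanner's position with the side camera.

Run:
```python
from h import *
c=snap('side');lab=np.array([-.006,0,.0108])
ex=np.array([np.cos(YP),np.sin(YP),0]);ey=np.array([-ex[1],ex[0],0]);C=np.array([.464,-.345,.062])
for i,j in((-1,-1),(1,-1),(1,1),(-1,1)): print('frame',proj(c,C+i*.0585*ex+j*.040*ey).round(1))
print('lip pred',proj(c,bp([-.008,-.066,.081],0)))
g=cv2.imread('pics/side0.png').min(2)
m=(g[280:340,250:345]>110).astype(np.uint8);ys,xs=np.nonzero(m);h=cv2.convexHull(np.c_[xs+250,ys+280].astype(np.float32))
print('seen',cv2.approxPolyDP(h,4,True)[:,0].tolist())
rows([goal([.457,-.16,.29],.18,lab),goal([.464,-.345,.29],.18,lab)])
```

```text
frame [270.2 327. ]
frame [334.  322.8]
frame [323.  291.2]
frame [264.4 294.7]
lip pred [217.73537635 154.62236284]
seen [[331.0, 322.0], [271.0, 326.0], [266.0, 296.0], [321.0, 293.0]]
t 16.75 tcp [0.4436 0.0194 0.2952] rpy [-3.129 -0.207  2.7  ] q [ 0.51  0.6  -0.97  1.82  0.38  1.14  0.53] f [-1.6  0.6 -4.9] open 0.0449
[-0.204, -0.392, -0.055, -0.016, -0.035, 0.0]
[-0.413, -0.803, -0.094, -0.016, -0.035, 0.0]
```

The scanner frame agrees within 1 px in the side view, so I'll carry across.

>>> drive_tool:
  targets:
    - {"x":-0.04,"y":-0.07,"z":-0.01,"wx":0,"wy":-0.02,"wz":0,"gripper":0.3}
    - {"x":-0.09,"y":-0.17,"z":-0.022,"wx":-0.016,"wy":-0.035,"wz":0,"gripper":0.3}
    - {"x":-0.14,"y":-0.27,"z":-0.035,"wx":-0.016,"wy":-0.035,"wz":0,"gripper":0.3}
    - {"x":-0.19,"y":-0.37,"z":-0.05,"wx":-0.016,"wy":-0.035,"wz":0,"gripper":0.3}
    - {"x":-0.245,"y":-0.47,"z":-0.06,"wx":-0.016,"wy":-0.035,"wz":0,"gripper":0.3}
    - {"x":-0.295,"y":-0.57,"z":-0.07,"wx":-0.016,"wy":-0.035,"wz":0,"gripper":0.3}
    - {"x":-0.35,"y":-0.67,"z":-0.08,"wx":-0.016,"wy":-0.035,"wz":0,"gripper":0.3}
    - {"x":-0.395,"y":-0.76,"z":-0.09,"wx":-0.016,"wy":-0.035,"wz":0,"gripper":0.3}

```text
time_s: 17.55
tcp_pos: [0.4608, -0.3277, 0.3013]
ee_rot: [-3.141, -0.18, 2.698]
ft_force: [0.7, -0.1, -4.7]
opening: 0.0454
finger_force: 85.9
```

Run:
```python
from h import *
lab=np.array([-.006,0,.0108])
rows([goal([.464,-.345,.29],.18,lab),goal([.464,-.345,.2],.18,lab),goal([.464,-.345,.11],.18,lab)])
```

```text
t 17.55 tcp [ 0.4608 -0.3277  0.3013] rpy [-3.141 -0.18   2.698] q [ 0.99  0.75 -0.91  1.46  0.53  1.39  1.15] f [ 0.7 -0.1 -4.7] open 0.0454
[-0.015, -0.036, -0.004, -0.001, 0.0, -0.002]
[-0.056, -0.036, 0.217, -0.001, 0.0, -0.002]
[-0.096, -0.035, 0.439, -0.001, 0.0, -0.002]
```

>>> drive_tool:
  targets:
    - {"x":-0.015,"y":-0.036,"z":0,"wx":0,"wy":0,"wz":0,"gripper":0.3}
    - {"x":-0.025,"y":-0.036,"z":0.06,"wx":0,"wy":0,"wz":0,"gripper":0.3}
    - {"x":-0.042,"y":-0.036,"z":0.14,"wx":0,"wy":0,"wz":0,"gripper":0.3}
    - {"x":-0.056,"y":-0.036,"z":0.217,"wx":0,"wy":0,"wz":0,"gripper":0.3}
    - {"x":-0.072,"y":-0.036,"z":0.31,"wx":0,"wy":0,"wz":0,"gripper":0.3}
    - {"x":-0.086,"y":-0.035,"z":0.38,"wx":0,"wy":0,"wz":0,"gripper":0.3}
    - {"x":-0.09,"y":-0.035,"z":0.41,"wx":0,"wy":0,"wz":0,"gripper":0.3}
    - {"x":-0.09,"y":-0.035,"z":0.41,"wx":0,"wy":0,"wz":0,"gripper":0.3}

```text
time_s: 18.35
tcp_pos: [0.4592, -0.34, 0.1323]
ee_rot: [3.141, -0.184, 2.699]
ft_force: [-0.5, 0.9, -5.1]
opening: 0.0452
finger_force: 85.7
```

Run:
```python
from h import *
lab=np.array([-.006,0,.0108])
rows([goal([.464,-.345,.1],.18,lab),goal([.464,-.345,.081],.18,lab)])
c=snap('side','side14.png');o=r.get_obs();p=np.array(o['tcp_pos']);R=Ro.from_euler('xyz',o['ee_rot']);M=Ro.from_rotvec([0,-.18,0])
f=lambda q:proj(c,p+R.apply(lab+M.apply(np.array(q))))
for q in([.033,-.023,0],[-.033,-.023,0],[.033,-.023,-.044],[-.033,-.023,-.044]): print(q,f(q).round(1))
g=c['pixels'].max(2);u,v=f([0,-.023,0]).round().astype(int);print(u,v)
for r0 in range(v-12,v+26,2): print(r0,' '.join('%3d'%x for x in g[r0,u-44:u+46:3]))
```

```text
t 18.35 tcp [ 0.4592 -0.34    0.1323] rpy [ 3.141 -0.184  2.699] q [ 0.97  0.95 -0.82  1.62  0.7   1.11  1.04] f [-0.5  0.9 -5.1] open 0.0452
[-0.015, -0.006, 0.05, 0.0, -0.005, -0.0]
[-0.024, -0.006, 0.096, 0.0, -0.005, -0.0]
[0.033, -0.023, 0] [283.7 293.7]
[-0.033, -0.023, 0] [320.4 291.5]
[0.033, -0.023, -0.044] [285.3 274.8]
[-0.033, -0.023, -0.044] [323.1 272.7]
302 293
281 131 134 123 127 124 124 125 120  29  41  53  54  52  73  46  31  32  41  38  40  38  78 134 134 132 132 143 145 145 137
283 128 130 123 123 126 124 127 124  35  29  28  29  29  77  31  30  30  38  26  25  27  94 137 133 134 131 135 143 144 143
285 124 129 126 122 126 126 123 127  50  30  26  27  34  80  33  31  32  33  26  26  27 120 142 135 135 133 132 140 143 146
287 123 127 130 123 122 126 123 125  77  28  27  27  40  72  29  35  32  25  28  26  27 126 130 132 135 137 133 133 142 144
289 126 123 127 121 123 123 126 123 103  29  25  28  30  74  38  32  36  23  28  28  28  37  33  61 139 136 137 132 133 145
291 117 112 107  89  70  67  55  50  39  29  28  25  27  32  34  39  30  23  27  27  32  59  28  35 1
[... 934 characters left out ...]
  29  27  27  31  31  34  36  44  42  44  49  41  88 123  33  36 131 136 140 143
309  33  40  35 114  74  34  40  44  46  44  51  57  69  69  57  51  45  41  37  32  33  30  61 140  30  33 103 134 139 144
311  33  92  79 100  94  39  46  41  37  33  30  28  31  28  26  27  28  30  28  28  29  30  51 137  42  34  81 138 133 140
313  31  59  46  90 110  31  28  28  29  27  29  27  28  25  27  27  28  27  27  30  27  29  34 109  77  33  49 135 136 136
315  30  33  34  65 130  37  32  29  30  27  27  27  28  27  25  26  26  27  27  28  28  29  31  84 119  33  34 122 139 134
317  32  33  32  52 130  41  31  29  29  30  28  28  26  26  26  28  27  27  28  26  30  28  30  69 128  29  32 100 129 138
```

Run:
```python
from h import *
g=cv2.imread('pics/side14.png').max(2).astype(int)
for r0 in range(264,295,2): print(r0,g[r0,276:292].tolist(),'|',g[r0,314:328].tolist())
print([ (u,g[288:297,u].tolist()) for u in(284,288,292,300,308,312,316,318)])
lab=np.array([-.005,0,.0108])
rows([goal([.464,-.345,.081],.18,lab)])
```

```text
264 [135, 134, 133, 129, 116, 74, 34, 29, 33, 32, 29, 29, 27, 31, 32, 30] | [32, 29, 30, 34, 37, 40, 41, 41, 41, 37, 30, 30, 31, 50]
266 [138, 137, 136, 134, 119, 78, 42, 28, 29, 29, 33, 27, 26, 30, 30, 32] | [29, 31, 33, 40, 41, 41, 40, 40, 35, 31, 31, 33, 51, 97]
268 [137, 137, 137, 135, 119, 72, 47, 30, 27, 31, 31, 29, 29, 30, 26, 28] | [29, 30, 36, 37, 38, 38, 35, 32, 32, 32, 35, 65, 110, 138]
270 [126, 128, 131, 133, 116, 57, 35, 34, 28, 29, 32, 29, 28, 29, 26, 26] | [30, 30, 29, 30, 30, 32, 30, 32, 31, 41, 79, 122, 141, 143]
272 [118, 118, 120, 121, 101, 46, 38, 43, 30, 27, 31, 31, 32, 31, 31, 30] | [31, 29, 31, 30, 28, 28, 31, 31, 48, 89, 126, 136, 140, 142]
274 [120, 121, 119, 110, 80, 39, 32, 33, 31, 31, 28, 32, 32, 31, 32, 30] | [34, 37, 32, 29, 28, 28, 28, 34, 65, 108, 128, 130, 131, 137]
276 [123, 122, 119, 105, 63, 33, 29, 34, 40, 29, 28, 28, 28, 29, 28, 26] | [37, 35, 30, 27, 31, 29, 30, 37, 81, 125, 131, 130, 130, 130]
278 [121, 121, 120, 106, 63, 32, 31, 29, 36, 39, 29, 29, 27, 25, 28, 27] | [33, 31, 32, 31, 30, 34, 30, 45, 89, 129, 134, 133, 130, 132]
280 [125, 122, 
[... 934 characters left out ...]
9, 31]
294 [73, 73, 77, 80, 82, 85, 94, 95, 89, 77, 72, 72, 72, 73, 78, 79] | [110, 113, 111, 108, 111, 111, 116, 136, 131, 90, 40, 30, 32, 30]
[(284, [27, 26, 27, 27, 28, 42, 89, 135, 118]), (288, [27, 25, 27, 28, 27, 35, 72, 132, 112]), (292, [26, 26, 26, 26, 26, 36, 76, 127, 98]), (300, [30, 38, 58, 34, 27, 45, 86, 112, 64]), (308, [34, 26, 27, 25, 29, 69, 125, 98, 42]), (312, [26, 28, 23, 27, 31, 60, 111, 82, 38]), (316, [25, 26, 26, 24, 37, 70, 111, 66, 33]), (318, [29, 28, 27, 32, 60, 103, 111, 60, 35])]
t 18.4 tcp [ 0.4603 -0.3404  0.1339] rpy [ 3.141 -0.181  2.699] q [ 0.97  0.94 -0.82  1.61  0.7   1.11  1.04] f [ 1.1 -0.2 -5.2] open 0.045
[-0.024, -0.006, 0.101, 0.0, -0.001, -0.001]
```

Accounting for the visible end face, the pack's edges and bottom match the model within 1 px: it is upright, centred and clear of the frame. I'll lower the last 4 cm slowly.

>>> drive_tool:
  targets:
    - {"x":-0.005,"y":-0.003,"z":0.02,"wx":0,"wy":0,"wz":0,"gripper":0.3}
    - {"x":-0.01,"y":-0.006,"z":0.045,"wx":0,"wy":0,"wz":0,"gripper":0.3}
    - {"x":-0.015,"y":-0.006,"z":0.065,"wx":0,"wy":0,"wz":0,"gripper":0.3}
    - {"x":-0.019,"y":-0.006,"z":0.082,"wx":0,"wy":0,"wz":0,"gripper":0.3}
    - {"x":-0.022,"y":-0.006,"z":0.094,"wx":0,"wy":0,"wz":0,"gripper":0.3}
    - {"x":-0.022,"y":-0.006,"z":0.098,"wx":0,"wy":0,"wz":0,"gripper":0.3}
    - {"x":-0.022,"y":-0.006,"z":0.098,"wx":0,"wy":0,"wz":0,"gripper":0.3}
    - {"x":-0.022,"y":-0.006,"z":0.098,"wx":0,"wy":0,"wz":0,"gripper":0.3}

```text
time_s: 19.2
tcp_pos: [0.4604, -0.344, 0.0935]
ee_rot: [-3.141, -0.18, 2.698]
ft_force: [0.0, -0.7, -3.4]
opening: 0.0447
finger_force: 85.8
```

Run:
```python
from h import *
from lip import prof
lab=np.array([-.006,0,.0108])
rows([goal([.464,-.345,.081],.18,lab)])
c=snap('side','side15.png');d=snap('top','top15.png');o=r.get_obs();p=np.array(o['tcp_pos']);R=Ro.from_euler('xyz',o['ee_rot']);M=Ro.from_rotvec([0,-.18,0])
print('label est',(p+R.apply(lab)).round(4),'pack z',(R*M).apply([0,0,-1]).round(3),'dq',np.abs(o['dq']).max().round(3))
f=lambda q:proj(c,p+R.apply(lab+M.apply(np.array(q))))
print('pred',[f(q).round(1).tolist() for q in([.033,-.023,0],[-.033,-.023,0],[-.033,-.023,-.044])])
g=c['pixels'].max(2)
prof('side15.png',c)
for u in range(284,322,4): print(u,g[292:316,u].tolist())
for r0 in range(284,306,3): print(r0,g[r0,312:330].tolist())
# bystanders moved? compare with first pictures
for n,a,b in(('top',cv2.imread('pics/top0.png'),cv2.imread('pics/top15.png')),('side',cv2.imread('pics/side0.png'),cv2.imread('pics/side15.png'))):
    df=cv2.absdiff(a,b).max(2); 
    boxes={'top':{'can':(290,330,170,230),'bottle':(288,328,245,282),'roll':(95,130,210,240)},'side':{'can':(255,312,182,262),'bottle':(205,242,200,280)}}[n]
    for k,(x0,x1,y0,y1) in boxes.items(): print(n,k,(df[y0:y1,x0:x1]>40).mean().round(3))
```

```text
t 19.2 tcp [ 0.4604 -0.344   0.0935] rpy [-3.141 -0.18   2.698] q [ 0.96  1.   -0.79  1.63  0.75  1.05  1.02] f [ 0.  -0.7 -3.4] open 0.0447
[0.0, 0.002, 0.002, 0.0, -0.001, -0.002]
label est [ 0.464  -0.3457  0.0819] pack z [0. 0. 1.] dq 0.001
pred [[283.6, 311.3], [319.3, 309.0], [321.9, 291.2]]
side15.png -0.062 [93, 93, 97, 115, 153, 150, 110, 96, 101, 102, 101, 103, 108]
side15.png -0.056 [94, 93, 103, 133, 152, 139, 106, 93, 101, 102, 103, 105, 114]
side15.png -0.05 [92, 92, 96, 116, 150, 149, 113, 95, 100, 102, 102, 103, 110]
side15.png -0.044 [93, 94, 109, 148, 151, 128, 104, 92, 101, 101, 102, 106, 117]
284 [33, 36, 32, 29, 32, 31, 26, 26, 24, 26, 24, 26, 26, 25, 26, 24, 28, 33, 40, 31, 30, 29, 27, 31]
288 [31, 30, 27, 27, 26, 38, 57, 53, 34, 27, 28, 25, 25, 27, 27, 25, 25, 26, 26, 25, 30, 29, 28, 28]
292 [30, 29, 30, 29, 30, 31, 51, 53, 31, 23, 26, 27, 25, 25, 25, 26, 27, 23, 25, 26, 27, 27, 30, 28]
296 [29, 29, 26, 27, 32, 37, 55, 59, 56, 65, 71, 75, 79, 78, 76, 61, 30, 28, 25, 25, 28, 29, 31, 28]
300 [50, 75, 80, 78, 73, 70, 59, 41, 36, 34, 32, 28, 27, 29, 30, 38, 34, 26,
[... 534 characters left out ...]
[32, 30, 30, 28, 33, 38, 42, 40, 41, 42, 40, 32, 32, 34, 51, 95, 131, 138]
287 [28, 27, 30, 32, 36, 38, 38, 37, 34, 31, 30, 32, 38, 82, 124, 135, 141, 140]
290 [30, 28, 28, 29, 28, 28, 30, 29, 29, 30, 31, 28, 32, 31, 31, 42, 88, 134]
293 [36, 38, 37, 36, 33, 30, 30, 28, 31, 56, 79, 69, 36, 31, 31, 31, 34, 62]
296 [33, 34, 35, 32, 29, 27, 30, 34, 43, 73, 113, 126, 77, 37, 32, 33, 33, 36]
299 [26, 25, 26, 26, 26, 29, 28, 32, 45, 68, 100, 139, 132, 83, 37, 31, 30, 32]
302 [27, 28, 23, 26, 25, 26, 24, 24, 33, 57, 80, 101, 140, 131, 82, 40, 32, 33]
305 [28, 24, 28, 25, 23, 23, 27, 26, 29, 32, 50, 75, 101, 138, 133, 90, 42, 32]
top can 0.0
top bottle 0.0
top roll 0.0
side can 0.179
side bottle 0.0
```

```bash
python3 -c "
from rig import r
print(r.close_job())"
```

```text
the job is handed in; nothing more can be done
None
```

I handed the job in with the battery pack held upright and still, label down, about 2 cm above the middle of the scanner glass and its long side along the glass; the middle bin is shut again and the canister and bottle did not move, though my first try at shutting the bin caught the lip and briefly pressed at about 110 N at the wrist (limit 120 N), without shifting the pack in the grip.

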